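Refit the bar of the knock box

TASK

The knock box has been washed and its bar has to go back in. Lay the black sleeve in the two saddles inside the box, flat foot down and orange collar on the orange side, then thread the steel rod in through the orange-rimmed hole, through the sleeve and out of the opposite wall, and press it in until its knob is home against the wall and the spring catch has dropped into the groove. The guide behind the far wall floats a little in its rubber mounts, so feel for it: do not force the rod or shift the box's neighbours on the counter.

Things in the scene. Friction and masses are not known exactly. Their poses are not given: they have to be found in the camera images.
- knock_box: Stainless knock box, fixed. Outside 150 (x) by 160 (y) by 115 mm high, open on top, walls 5 mm. Origin: centre of its underside. The bar's axis runs along y, 92 mm above the underside, at x = 0: an 11 mm hole in the wall at y = -80 (entry, flat orange rim), a 21 mm hole at +80 mm (exit). Inside each of these walls is a saddle; between the saddles it is empty down to used coffee at 52 mm.
- entry_hole (a point): Centre of the entry hole, on the outer face of the box's -y wall, inside a thin flat orange rim (25 mm inside, 38 mm outside; the rod's knob fits within it); axes as the box's. The rod goes in along +y here.
- exit_hole (a point): Centre of the 21 mm exit hole, on the outer face of the box's +y wall. Flat against that face is the black guide, 44 mm wide, 12 mm thick, with an 11 mm hole at the same height. It floats sideways only (box x): its hole stands up to 4.5 mm to either side of the wall's, differently each time and not reported; it stays put unless pushed with 15 N. The catch sits on it.
- saddle_mid (a point): Middle of the box, 74 mm above its underside: where the seated sleeve's underside middle lies. The two saddle floors are at this height, 18 mm deep from the walls (150 mm apart inside). Cheeks 11 mm high, flared outward by 20 degrees, stand on either side; the floor between them is 37 mm wide at the orange entry saddle, 29 mm at the black exit one. Each saddle is 62 mm wide.
- catch (a joint): Lift of the brass spring catch, m; 0 at rest, when its round nose (8 mm across) reaches down to 2.5 mm above the guide hole's axis, 18 mm outside the exit wall's outer face. The rod's end lifts it by about 2 mm (a push of up to some 10 N); it drops back to nearly 0, in the rod's groove, when the knob is against the entry wall. Its stem stands up to 133 mm above the counter.
- sleeve: Stiff black knock-bar sleeve, 142 mm long, 0.08 to 0.15 kg: a 30 mm tube with a 16 mm bore along x on a flat foot 26 mm wide. The last 14 mm at the -x end is an orange collar, 34 mm across, foot 34 mm wide. Origin: middle of the length, on the foot's underside; z up. Starts foot down on the 6 mm thick grey bar mat at any yaw. In the box its x points along the box's +y.
- sleeve_mid (a point): Middle of the sleeve on the bore's axis, 18 mm above the foot's underside; axes as the sleeve's. In the saddles the sleeve has 4 mm of play lengthwise each way between the walls and 1.5 mm to each side.
- sleeve_collar (a point): Centre of the bore's mouth at the collar end (71 mm from the middle, to -x).
- sleeve_plain (a point): Centre of the bore's mouth at the plain end (71 mm from the middle, to +x).
- rod: Round stainless rod, 10 mm in diameter, 0.10 to 0.18 kg, with a black knob. Origin: on the axis at the knob's face towards the tip; x runs along the axis to the tip. The knob is 20 mm across and 30 mm long (x = -30 to 0); the shaft is 192 mm long with a groove 6 mm in diameter at 174 to 182 mm and its end chamfered (8.6 mm across over the last 1.5 mm). Starts level on the draining rest, 51 mm above the counter.
- rod_neck (a point): The knob's face towards the tip, on the axis (the rod's origin). When the rod is home it is at the entry hole.
- rod_knob (a point): Middle of the knob, on the axis, 15 mm behind its face; a place to hold the rod by. The rod balances some 75 mm from the knob's face towards the tip, between the uprights of the rest.
- rod_tip (a point): Tip of the rod, 192 mm from the knob's face.
- rest: Aluminium draining rest that carries the rod, fixed on the bar mat: base 56 by 112 mm, uprights (6 mm thick) at y = -45 and +45 mm, the arms of their V notches up to 50 mm above its underside and 14 mm to each side. Origin: centre of its underside. The rod lies along its y, tip to +y, the knob hanging free beyond the base's -y end, its face at y = -72 to -88 mm.
- tamper: Bystander: dark steel tamper, 58 mm base, 86 mm high. Origin at its underside.
- basket: Bystander: steel filter basket, 62 mm wide, 24 mm high. Origin at its underside.
- milk_jug: Bystander: steel milk jug, 88 mm wide with a handle, 110 mm high. Origin at its underside.
- espresso_cup: Bystander: white espresso cup with a handle, 64 mm wide, 58 mm high. Origin at its underside.
- lid_stack: Bystander: stack of black cup lids, 92 mm wide, 90 mm high. Origin at its underside.
- syrup: Bystander: syrup bottle with a white pump, 73 mm wide, 280 mm high. Origin at its underside.
- grinder_brush: Bystander: small wooden brush lying on the counter. Origin at the middle of its underside.
- shot_glass: Bystander: shot glass, 52 mm wide, 60 mm high. Origin at its underside.
There are look-alikes about, which are no part of the job. What is shaped like the rod but turquoise is not meant. There is more than one size of the sleeve; the one meant has the size given above.

How it is judged (in metres and radians):
On the way, in this order (a step that is already met when the one before it is completed fails the run):
1. the sleeve lies in both saddles, foot down, its collar at the entry wall, the rod not yet in the box (x of sleeve_mid in the frame of knock_box between -0.005 and 0.005 m and y of sleeve_mid in the frame of knock_box between -0.007 and 0.007 m and z of sleeve_mid in the frame of knock_box between 0.088 and 0.0955 m and y of sleeve_collar in the frame of knock_box below -0.06 m and angle between the x axis of sleeve and the y axis of knock_box, either way round below 0.06 rad and angle between sleeve's own z axis and vertical below 0.08 rad and y of rod_tip in the frame of knock_box below -0.082 m), for 0.2 s.
2. the rod has gone in through the entry hole and at least 20 mm into the sleeve's bore, and its knob still stands off the wall by 20 mm or more (x of rod_tip in the frame of knock_box between -0.007 and 0.007 m and z of rod_tip in the frame of knock_box between 0.085 and 0.099 m and y of rod_tip in the frame of knock_box above -0.05 m and y of rod_neck in the frame of knock_box below -0.1 m).
At the end, for the whole second after the job is handed in: Sleeve seated in both saddles (bore within 5 mm of the bar's axis), collar at the entry wall; rod through wall, sleeve and wall, within 3 mm (knob) and 7 mm (tip) of the holes' axis, its knob within 3 mm of the entry wall; catch in the groove (lift under 1.3 mm); rod and sleeve at rest (x of sleeve_mid in the frame of knock_box between -0.005 and 0.005 m and y of sleeve_mid in the frame of knock_box between -0.007 and 0.007 m and z of sleeve_mid in the frame of knock_box between 0.088 and 0.0955 m and y of sleeve_collar in the frame of knock_box below -0.06 m and angle between the x axis of sleeve and the y axis of knock_box, either way round below 0.06 rad and angle between sleeve's own z axis and vertical below 0.08 rad and x of rod_neck in the frame of knock_box between -0.003 and 0.003 m and z of rod_neck in the frame of knock_box between 0.089 and 0.095 m and x of rod_tip in the frame of knock_box between -0.007 and 0.007 m and z of rod_tip in the frame of knock_box between 0.085 and 0.099 m and y of rod_neck in the frame of knock_box between -0.083 and -0.0775 m and y of rod_tip in the frame of knock_box above 0.1 m and value of joint catch below 0.0013 m and linear speed of each of rod, sleeve below 0.01 m/s); the robot touches nothing.
It fails at once if one of the other things on the counter (tamper, filter basket, milk jug, espresso cup, stack of lids, syrup bottle, grinder brush, shot glass) is shifted by more than 30 mm (distance of any of tamper, basket, milk_jug, espresso_cup, lid_stack, syrup, grinder_brush, shot_glass from where it was at the start of the episode above 0.03 m).
It fails at once if the rod is forced against the box with more than 60 N (contact force between rod and knock_box above 60 N).
It also fails if it takes over 61 s, if anything falls off the work surface, if the arm or the gripper's body presses on something with over 40 N, if the wrist force passes 120 N, or if a joint passes its speed limit or range.

ROBOT

A 6-joint arm with a two-finger parallel gripper is mounted at the origin on the work surface. World frame = base frame: x ahead of the robot, y to its left, z up, the work surface at z = 0. Lengths are in m, angles in degrees, forces in N, time in s.
With the tool pointing down it reaches from about 0.4 to 0.825 m from the base axis. Payload 7 kg.
Tool frame: the origin (TCP) lies between the finger pads; the fingertips stand 19 mm ahead of it and the grasp point (between the pads) is the TCP; x points along the fingers, y is the direction in which the jaws open and shut, and the axes are right-handed (so a half turn about x gives the same grasp; the last joint's range is limited). The gripper opens to 88 mm and grips with 3 to 60 N. Pads are 19 mm wide; open, the fingers measure 130 mm over their backs; the gripper's body (78 mm by 193 mm) begins 47 mm behind the grasp point.
Start: joints at [88.814, 20.546, 0.682, 0, -70.136, -16.507], TCP at [0.205, 0.643, 0.206] pointing down, gripper open.
Joint ranges: [-176.03, 176.03], [-82.01, 121.73], [-58.28, 71.71], [-173.87, 95.51], [-174.79, -0.11], [-173.66, 173.66]. Speed limits (degrees/s): [136.94, 136.94, 172.46, 180, 180, 180].

INTERFACE

Orientations are given as [roll, pitch, yaw] about the fixed x, y, z axes, in that order (R = Rz(yaw) Ry(pitch) Rx(roll)).
In Python, from plant import r gives the robot as it stands.
- The arm moves only by the tool send_rows, never from a script. Its argument "plan" is a list of rows, each a list of 2 entries, a list of its own where there are three numbers: the shift along the tool's x, y, z scaled (see below), then the turn, a rotation vector about the tool's x, y, z scaled (see below). A call has exactly 5 rows; each row is the pose to reach, as a shift and turn from the pose measured when the call began, along the tool's axes at that moment; what a row does not reach only later rows make up. The controller multiplies each number of a shift by 0.15 m and each number of a turn by pi/4 rad. A row lasts 1/10 s, in which the tool goes at most 50 mm and 8.59 degrees, less where a joint would pass 70% of its speed; a pose out of reach is approached as far as the arm can. A call with a number of a shift or a turn outside -1 to 1 is refused whole. A call with a gripper value outside its range is refused whole. "jaw" is the opening, from -1 (shut) to 1 (fully open), so that 0 is half open, set as the call begins (left out, the last holds). The fingers move at their own pace and stop on an object; "force" is the grip in N (left out, the last holds). Time passes only in rows, so rows that repeat a pose let the fingers close, or fill a call up. It gives the time, the measured TCP pose, the force and the opening at its end, in the units of the state.
- r.get_state(): the state, without advancing time (a new reading comes with each control period).
- r.capture(name): name is "scene" or "top"; returns a dict with "color" (384x512x3 uint8, red, green, blue), "range_z" (384x512 float32, m along the optical axis (not along the pixel's ray), 0 where there is no reading), "mtx" (3x3 intrinsics, pixels), "pose" (4x4, takes a point from camera to world coordinates). Camera axes: x right, y down, z forward; pixel columns grow to the right and rows downward; lengths in m; the calibration is good to about 2 mm. A picture is of the moment at which its call begins.
- r.close_job(): hands the job in, once; it reports no verdict.
Trained networks look in a picture, given as the dict that the camera call returned (one of the last four; its "shot" number tells which), for a name from the list of things; names that differ only in an ending like _2 or _b are one class to them, and where a whole thing is asked for, a point or a joint stands for the part that bears it (a point fixed in the world has none). Each returns a list of dicts, best first, with "score" (0 to 1); they miss things now and then, are a little off and sometimes report something else, mostly with a low value. They report only what shows in the picture. A call takes as long as a camera call. They do not tell look-alikes from the thing itself.
- r.find_in(picture, target): "uv" ([column, row] in pixels, amid what is visible of it).
- r.trace(picture, target): "mask" (384x512 bool, what is visible of it) and "uv" ([column, row] in pixels, amid what is visible of it).
The state is a dict: "time_s": time; "joints": joint angles; "qd": joint speeds; "joint_torque": joint torques, N m; "tcp_pos": TCP position; "eef_rot": TCP orientation; "contact_force": force on the tool from outside, world axes, zero at the start; "moment": the same for the moment, N m; "gripper_width": finger opening in m.
Only numpy, scipy, OpenCV 4.12 (cv2) and the standard library are available. Lean on these libraries where they do the work, as an engineer would, in place of code of your own. Each camera call takes 0.05 s, during which the arm holds its last target. There are 200 camera calls.

## Working session

There is one attempt and no reset: what is moved stays moved. The work goes in short steps, Python scripts to look and compute and a tool call to move; the robot and the scene stay as the last step left them, time stands still between calls to the robot, and variables do not carry over. Pictures are saved under pics/ and viewed, about 8 in all and at most 12, crops included, and the job is handed in when it is done.

Besides the shell and the picture viewer there is one more tool, called as name(argument=value, ...) on one line, values as JSON. send_rows: Moves the arm, as the interface text tells. Its arguments: {"type":"object","properties":{"plan":{"type":"array"},"jaw":{"type":"number"},"force":{"type":"number"}},"required":["plan"]}

```bash
mkdir -p pics; ls; python3 - <<'E'
from plant import r
import cv2,numpy as np,pickle
print(r.get_state())
P={}
for n in ("scene","top"):
    p=r.capture(n);P[n]=p;cv2.imwrite(f"pics/{n}0.png",cv2.resize(p["color"][:,:,::-1],None,fx=1.5,fy=1.5))
    print(n,p["mtx"].tolist(),p["pose"].round(4).tolist())
    for t in ("knock_box","sleeve","rod","rest","catch","tamper","basket","milk_jug","espresso_cup","lid_stack","syrup","grinder_brush","shot_glass"):
        print(t,[(round(d["score"],2),np.round(d["uv"]).tolist()) for d in r.find_in(p,t)])
pickle.dump(P,open("p0.pkl","wb"))
E
```

```text
pics
{'time_s': 0.0, 'joints': array([ 8.88149311e+01,  2.05916483e+01,  6.32883842e-01, -2.02335427e-02,
       -7.01349611e+01, -1.65075823e+01]), 'qd': array([-0.08067998, -0.06203278, -0.15981725,  0.08754115, -0.02651084,
        0.05381431]), 'joint_torque': array([ 9.08765778e-04, -5.82712841e+01,  2.93042529e+01,  6.99683368e+00,
        6.95352210e-03, -1.65289262e-04]), 'tcp_pos': array([0.20500094, 0.6425641 , 0.20521319]), 'eef_rot': array([  95.03729914,   89.90436324, -102.66224305]), 'contact_force': array([-0.80199602, -0.14707833,  0.11956405]), 'moment': array([ 0.034181  , -0.00693019, -0.03235668]), 'gripper_width': 0.08762311452085378}
scene [[399.69680576576116, 0.0, 256.94532180236814], [0.0, 399.69680576576116, 191.12536690869837], [0.0, 0.0, 1.0]] [[-0.0764, 0.7093, -0.7008, 1.5681], [0.997, 0.0604, -0.0476, -0.0664], [0.0086, -0.7023, -0.7118, 1.2306], [0.0, 0.0, 0.0, 1.0]]
knock_box [(0.57, [330.0, 221.0]), (0.46, [232.0, 192.0]), (0.26, [182.0, 208.0])]
sleeve [(0.88, [225.0, 157.0]), (0.6, [233.0, 194.0])]
rod [(0.7, [103.0, 180.0]), (0.68, [221.0, 230.0]
[... 680 characters left out ...]
, 0.0, 1.0]] [[-0.0107, -0.9856, 0.1687, 0.2268], [-0.9997, 0.014, 0.0187, -0.1731], [-0.0208, -0.1684, -0.9855, 1.5592], [0.0, 0.0, 0.0, 1.0]]
knock_box [(0.93, [180.0, 172.0])]
sleeve [(0.88, [302.0, 270.0]), (0.73, [283.0, 209.0])]
rod [(0.76, [439.0, 212.0]), (0.73, [295.0, 149.0])]
rest [(0.85, [285.0, 150.0])]
catch []
tamper [(0.68, [337.0, 183.0])]
basket [(0.46, [243.0, 171.0])]
milk_jug [(0.7, [122.0, 204.0]), (0.31, [301.0, 152.0])]
espresso_cup [(0.76, [120.0, 139.0])]
lid_stack [(0.75, [256.0, 110.0])]
syrup [(0.91, [373.0, 178.0]), (0.47, [285.0, 211.0]), (0.27, [164.0, 122.0])]
grinder_brush [(0.65, [163.0, 122.0]), (0.62, [336.0, 180.0]), (0.28, [180.0, 175.0])]
shot_glass []
```

View pics/top0.png

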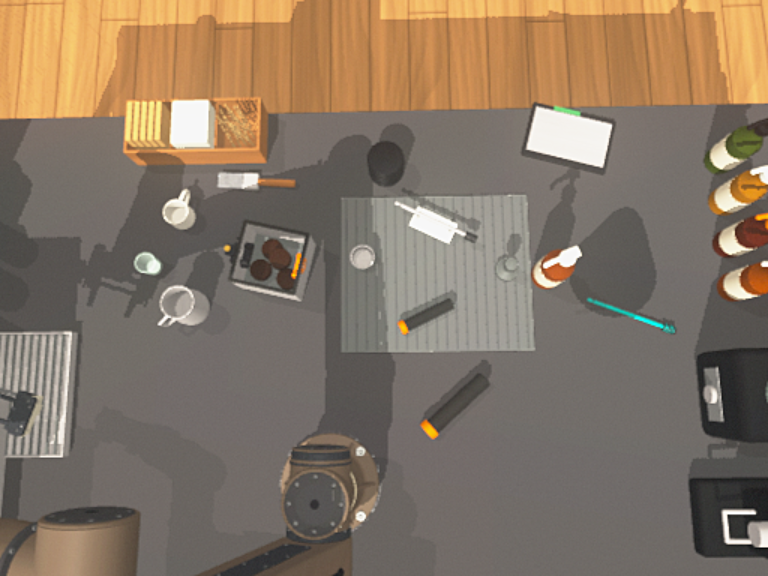

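View pics/scene0.png

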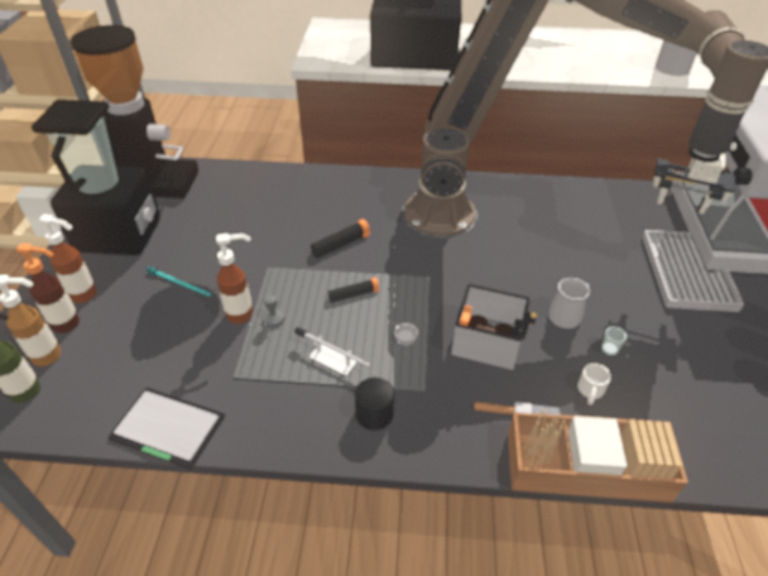

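The top view shows the small sleeve on the mat at about (427,315), with its collar lower left. The larger look-alike is at (455,405). The rod is on the rest at (435,222), knob to the right. The box is at (270,260), with its orange rim facing right (world -y). Next I'll measure from the point clouds.

```bash
cat > h.py <<'E'
import numpy as np,cv2
def cloud(p):
    z=p["range_z"];v,u=np.mgrid[:z.shape[0],:z.shape[1]]
    K=p["mtx"];c=np.stack([(u-K[0,2])/K[0,0]*z,(v-K[1,2])/K[1,1]*z,z],-1)
    w=c@p["pose"][:3,:3].T+p["pose"][:3,3];w[z==0]=np.nan
    return w
def proj(p,X):
    X=np.atleast_2d(X);T=np.linalg.inv(p["pose"]);c=X@T[:3,:3].T+T[:3,3]
    return (c@p["mtx"].T)[:,:2]/c[:,2:]
E
python3 - <<'E'
import pickle,numpy as np,cv2
from h import *
P=pickle.load(open("p0.pkl","rb"))
for n in P:
    w=cloud(P[n]);c=P[n]["color"].astype(int)
    uv={"top":dict(box=(180,172),sl=(283,209),rod=(295,149),mat=(330,210),ctr=(240,230)),"scene":dict(box=(330,217),sl=(233,194),rod=(221,230),mat=(250,240),ctr=(260,160))}[n]
    for k,(u,v) in uv.items(): print(n,k,w[v,u].round(4), "medz",np.nanmedian(w[v-3:v+4,u-3:u+4,2]).round(4))
    hsv=cv2.cvtColor(P[n]["color"],cv2.COLOR_RGB2HSV)
    org=((hsv[...,0]>5)&(hsv[...,0]<22)&(hsv[...,1]>180)&(hsv[...,2]>120)).astype(np.uint8)
    N,l,s,ce=cv2.connectedComponentsWithStats(org)
    for i in range(1,N):
        m=l==i
        if s[i,4]>5 and 90<ce[i][1]<300: print(" org",s[i,4],ce[i].round(1),np.nanmean(w[m],0).round(4),np.nanmin(w[m],0).round(3),np.nanmax(w[m],0).round(3))
t=P["top"];s=P["scene"]
a=cv2.resize(t["color"][130:230,140:330],None,fx=4,fy=4,interpolation=cv2.INTER_CUBIC)
b=cv2.resize(s["color"][170:250,180:370],None,fx=4,fy=4,interpolation=cv2.INTER_CUBIC)
cv2.imwrite("pics/crop.png",np.vstack([a[:300],b[:290]])[:,:,::-1])
E
```

```text
scene box [0.5063 0.1535 0.0309] medz 0.0285
scene sl [ 0.4133 -0.2451  0.032 ] medz 0.0323
scene rod [ 0.5851 -0.2731  0.0024] medz 0.0078
scene mat [ 0.627  -0.1548  0.0053] medz 0.0062
scene ctr [ 0.1548 -0.1499  0.0033] medz -0.0
top box [0.5431 0.1455 0.0492] medz 0.0474
top sl [ 0.4014 -0.2347  0.0358] medz 0.0365
top rod [ 0.6232 -0.2833  0.0531] medz 0.0131
top mat [ 0.3993 -0.412   0.0012] medz 0.0058
top ctr [ 0.3286 -0.074   0.0009] medz 0.0064
 org 333 [498.  124.9] [ 0.6712 -0.9808  0.1548] [ 0.645 -1.015  0.112] [ 0.713 -0.962  0.198]
 org 53 [475.9 136.8] [ 0.6686 -0.971   0.02  ] [ 0.648 -0.987  0.004] [ 0.706 -0.961  0.035]
 org 36 [508.2 145.9] [ 0.5809 -0.9746  0.2108] [ 0.563 -1.113 -0.009] [ 0.654 -0.933  0.275]
 org 10 [199.  170.2] [0.5433 0.0705 0.0753] [0.537 0.065 0.013] [0.561 0.085 0.087]
 org 9 [365.1 171.8] [ 0.512  -0.5136  0.1564] [ 0.508 -0.521  0.151] [ 0.516 -0.507  0.166]
 org 27 [196.3 180.1] [0.5095 0.0822 0.0595] [0.489 0.069 0.009] [0.542 0.096 0.087]
 org 152 [371.4 181.1] [ 0.4783 -0.5318  0.1598] [ 0.463 -0.569  0.115] [ 0.494 -0.505  0.189]
 org 274 [503.7 186.5] [ 0.4545 -0.9774  0.154 ] [ 0.426 -0.999  0.112] [ 0.492 -0.962  0.188]
 org 12 [358.  188.8] [ 0.4754 -0.5162  0.0205] [ 0.465 -0.528  0.012] [ 0.49  -0.506  0.033]
 org 23 [268.5 217.3] [ 0.3716 -0.181   0.0349] [ 0.354 -0.19   0.011] [ 0.386 -0.168  0.045]
 org 44 [285.4 284.9] [ 0.1295 -0.2372  0.0338] [ 0.107 -0.257 -0.003] [ 0.146 -0.222  0.049]
```

View pics/crop.png

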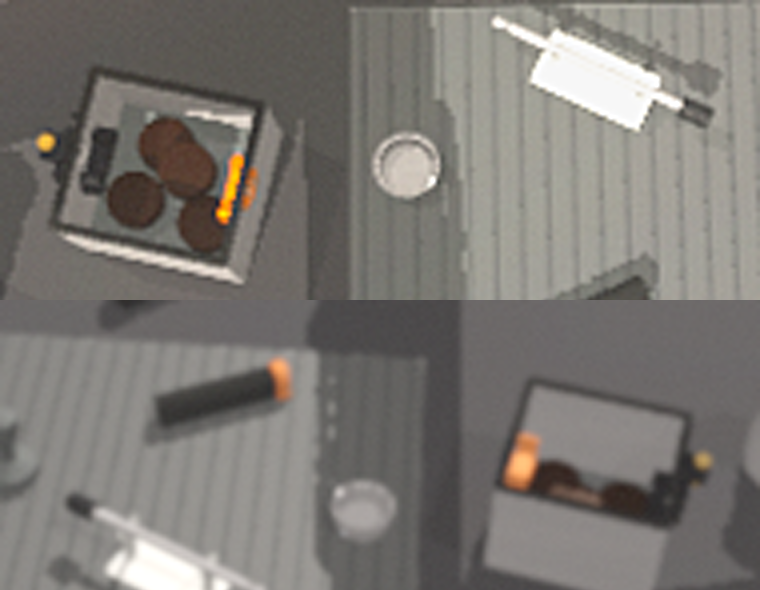

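The crop shows the box rim as a dark outline, the catch's brass knob at crop (47,142), the inside of the orange saddle, and the rod's knob at (695,110). I'll fit models to both views jointly.

```bash
cat >> h.py <<'E'
from scipy.optimize import minimize
from scipy.ndimage import map_coordinates
def R2(a): return np.array([[np.cos(a),-np.sin(a)],[np.sin(a),np.cos(a)]])
def place(q,M,z0=0):  # q: x,y,yaw ; M model pts
    o=np.array(M,float).copy();o[:,:2]=o[:,:2]@R2(q[2]).T+q[:2];o[:,2]+=z0;return o
def gray(p): return cv2.cvtColor(p["color"],cv2.COLOR_RGB2GRAY).astype(float)
def samp(img,uv): return map_coordinates(img,[uv[:,1],uv[:,0]],order=1,mode="nearest")
def best(f,q0,steps=(.01,.01,.1)):
    b=None
    for k in range(4):
        q=np.array(q0 if b is None else b.x)
        s=np.vstack([q]+[q+np.eye(3)[i]*steps[i]*(-1)**k/(1+k//2) for i in range(3)])
        b=minimize(f,q,method="Nelder-Mead",options=dict(initial_simplex=s,xatol=1e-5,fatol=1e-6,maxiter=600))
    return b
def rim():
    a=np.linspace(-1,1,60);o=np.ones(60)
    return np.vstack([np.c_[a*.0725,o*.0775,o*.115],np.c_[a*.0725,-o*.0775,o*.115],np.c_[o*.0725,a*.0775,o*.115],np.c_[-o*.0725,a*.0775,o*.115]])
def circ(x,r,z,n=24):
    t=np.linspace(0,2*np.pi,n);return np.c_[np.full(n,x),r*np.cos(t),z+r*np.sin(t)]
def sleevehull():
    return np.vstack([circ(-.057,.015,.018),circ(.071,.015,.018),[[s*1,y,0] for s in(-.057,.071) for y in(-.013,.013)],circ(-.071,.017,.018),circ(-.057,.017,.018),[[x,y,0] for x in(-.071,-.057) for y in(-.017,.017)]])
def fillpoly(p,X,S=4):
    uv=proj(p,X);h=cv2.convexHull(((uv+.5)*S*16).astype(np.int32))
    m=np.zeros((384*S,512*S),np.uint8);cv2.fillConvexPoly(m,h,255,cv2.LINE_AA,4)
    return cv2.resize(m,(512,384),interpolation=cv2.INTER_AREA)/255.
def fillscore(p,feat,X):
    m=fillpoly(p,X);d=cv2.dilate(m,np.ones((7,7)))
    ring=np.clip(d-m,0,1);return (m*feat).sum()/m.sum()-(ring*feat).sum()/ring.sum()
E
python3 - <<'E'
import pickle
from h import *
P=pickle.load(open("p0.pkl","rb"));M=rim()
for nm,L in (("top",["top"]),("scene",["scene"]),("both",["top","scene"])):
    f=lambda q:sum(samp(gray(P[n]),proj(P[n],place(q,M))).mean() for n in L)
    b=best(f,[.525,.15,-.17]);print("box",nm,b.x.round(4),np.degrees(b.x[2]).round(2),round(b.fun,2))
H=sleevehull()
feats={}
for n in P:
    g=gray(P[n]);c=P[n]["color"].astype(int);o=(c[...,0]-c[...,2]>70)
    feats[n]=np.where(o,1,np.clip((100-g)/50,0,1)).astype(float)
for nm,L in (("top",["top"]),("scene",["scene"]),("both",["top","scene"])):
    f=lambda q:-sum(fillscore(P[n],feats[n],place(q,H,.006)) for n in L)
    b=best(f,[.397,-.23,np.radians(-145+90+0)-.5]);bb=best(f,[.40,-.235,np.radians(-63)])
    b=min(b,bb,key=lambda t:t.fun);print("sleeve",nm,b.x.round(4),np.degrees(b.x[2]).round(2),round(b.fun,3))
# catch knob + rod ends: print local features
for n,(u,v) in dict(top=(152,166),scene=(355,210)).items():
    c=P[n]["color"].astype(int);m=np.zeros(c.shape[:2]);w=np.clip(c[...,0]-c[...,2]-60,0,None)[v-5:v+6,u-5:u+6].astype(float)
    if w.sum()>0: print("catch",n,(w*np.mgrid[u-5:u+6,u-5:u+6][1]).sum()/w.sum(),(w*np.mgrid[v-5:v+6,v-5:v+6][0]).sum()/w.sum())
E
```

```text
box top [ 0.5431  0.1726 -0.2268] -12.99 78.87
box scene [ 0.5293  0.1348 -0.2341] -13.41 71.06
box both [ 0.5332  0.1352 -0.2304] -13.2 140.62
sleeve top [ 0.3992 -0.2355 -1.1214] -64.25 -0.439
sleeve scene [ 0.3978 -0.238  -1.0823] -62.01 -0.661
sleeve both [ 0.3991 -0.2362 -1.107 ] -63.43 -1.087
catch top 151.0159817351598 165.07001522070016
catch scene 355.16279069767444 209.73643410852713
```

```bash
cat >> h.py <<'E'
def xcyl(a,b,r): return np.vstack([circ(a,r,0),circ(b,r,0)])
def tri(ps,uvs):
    A=[]
    for p,uv in zip(ps,uvs):
        Q=p["mtx"]@np.linalg.inv(p["pose"])[:3];A+=[uv[0]*Q[2]-Q[0],uv[1]*Q[2]-Q[1]]
    v=np.linalg.svd(np.array(A))[2][-1];return v[:3]/v[3]
def overlay(p,sets,box,fx,fn=None):
    u0,v0,u1,v1=box;im=cv2.resize(p["color"][v0:v1,u0:u1,::-1],None,fx=fx,fy=fx,interpolation=cv2.INTER_CUBIC)
    for X,c in sets:
        for q in (proj(p,X)-[u0,v0]+.5)*fx: cv2.circle(im,(int(q[0]),int(q[1])),1,c,-1)
    return im
E
python3 - <<'E'
import pickle
from h import *
P=pickle.load(open("p0.pkl","rb"));M=rim()
c=tri([P["top"],P["scene"]],[(151.02,165.07),(355.16,209.74)]);print("catch",c.round(4))
K=xcyl(-.03,0,.01);S=xcyl(.13,.192,.005)
fd={};fb={}
for n in P: g=gray(P[n]);fd[n]=np.clip((110-g)/60,0,1);fb[n]=np.clip((g-110)/100,0,1)
for nm,L in (("top",["top"]),("scene",["scene"]),("both",["top","scene"])):
    f=lambda q:-sum(fillscore(P[n],fd[n],place(q,K,.051))+fillscore(P[n],fb[n],place(q,S,.051)) for n in L)
    b=min([best(f,[.6,-.35,np.radians(66)]),best(f,[.605,-.345,np.radians(60)])],key=lambda t:t.fun);print("rod",nm,b.x.round(4),np.degrees(b.x[2]).round(2),round(b.fun,3))
rodq=b.x
res=[]
for L in (["top"],["scene"],["top","scene"]):
  def f(q,L=L):
    s=0
    for n in L:
        g=gray(P[n])
        cen=samp(g,proj(P[n],place(q,M))).mean()
        outer=M*[1.12,1.12,1];inner=M*[.88,.88,1]
        s+=2*cen-samp(g,proj(P[n],place(q,inner))).mean()-np.minimum(samp(g,proj(P[n],place(q,outer))),90).mean()
    return s
  b=min([best(f,[x,y,-.2],(.006,.006,.06)) for x in(.525,.533) for y in(.133,.142)],key=lambda t:t.fun)
  print("box",L,b.x.round(4),np.degrees(b.x[2]).round(2),round(b.fun,2))
bq=b.x;print("catch in box",(R2(-bq[2])@(c[:2]-bq[:2])).round(4))
sl=place([.3991,-.2362,-1.107],sleevehull(),.006)
st=[(place(bq,M),(0,0,255)),(place(bq,[[0,-.08,.092],[0,.08,.092]]),(255,0,255)),(sl,(0,255,0)),(place(rodq,np.vstack([K,S]),.051),(255,0,0))]
a=overlay(P["top"],st,(140,130,330,230),4);b2=overlay(P["scene"],st,(180,160,370,260),4)
cv2.imwrite("pics/ov.png",np.vstack([a[:300],b2[:300]]))
E
```

```text
catch [0.5522 0.2305 0.1322]
rod top [ 0.5965 -0.3365  1.1063] 63.39 -0.621
rod scene [ 0.5916 -0.3414  1.1242] 64.41 -0.57
rod both [ 0.5958 -0.3368  1.1087] 63.53 -1.093
box ['top'] [ 0.5343  0.1358 -0.2288] -13.11 -91.71
box ['scene'] [ 0.5302  0.135  -0.2306] -13.22 -49.71
box ['top', 'scene'] [ 0.5333  0.1353 -0.2297] -13.16 -131.32
catch in box [-0.0033  0.0969]
```

View pics/ov.png

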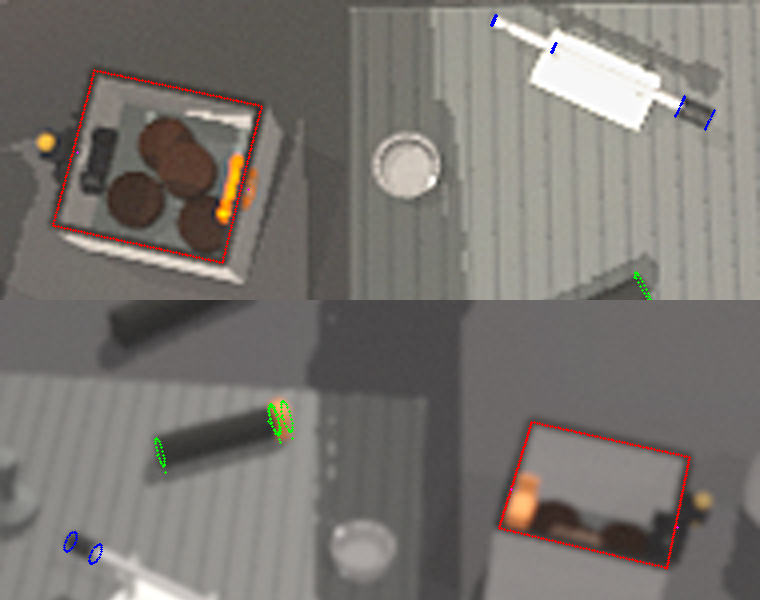

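```bash
cat >> h.py <<'E'
from scipy.spatial.transform import Rotation as Ro
def Rdown(psi):
    c,s=np.cos(np.radians(psi)),np.sin(np.radians(psi));return np.array([[0,c,s],[0,s,-c],[-1,0,0]],float)
def Rst(s): return Ro.from_euler("xyz",s["eef_rot"],degrees=True).as_matrix()
def psi_of(R): return np.degrees(np.arctan2(R[1,1],R[0,1]))
def plan(s,wps):
    """wps: (x,y,z,psi or R). prints scaled shift, turn for each leg from nominal previous"""
    R=Rst(s);p=np.array(s["tcp_pos"])
    for w in wps:
        T=Rdown(w[3]) if np.isscalar(w[3]) else w[3]
        sh=R.T@(np.array(w[:3])-p)/.15;tu=Ro.from_matrix(R.T@T).as_rotvec()/(np.pi/4)
        print(np.array(sh).round(3).tolist(),np.array(tu).round(3).tolist(),"" if max(abs(sh).max(),abs(tu).max())<=1 else "TOO BIG")
        R,p=T,np.array(w[:3])
E
python3 - <<'E'
from plant import r
from h import *
s=r.get_state();ps=psi_of(Rst(s));print("psi",ps, s["joints"][[0,5]].round(1), "c=",ps-s["joints"][0]+s["joints"][5], ps-s["joints"][0]-s["joints"][5])
b=-13.16;sx=-63.43
for k in (90,-90):
    ps1=sx+k; ps2=76.84+k; ps3=63.5+k
    print(k,ps1,ps2,ps3)
plan(s,[(.33,.57,.2,ps),(.44,.44,.2,ps)])
E
```

```text
psi -107.69314309515983 [ 88.8 -16.5] c= -213.01047284772972 -179.99987593851313
90 26.57 166.84 153.5
-90 -153.43 -13.159999999999997 -26.5
[0.041, 0.211, -0.941] [0.0, -0.0, -0.0] 
[0.0, 0.603, -0.962] [0.0, 0.0, 0.0]
```

```bash
python3 - <<'E'
from plant import r
from h import *
s=r.get_state()
plan(s,[(.33,.57,.2,-145.3),(.44,.44,.2,-182.9),(.52,.30,.2,-220.5),(.55,.15,.2,-258.1),(.53,.0,.2,-295.8),(.46,-.13,.2,-333.4)])
E
```

```text
[0.041, 0.211, -0.941] [0.836, -0.0, -0.0] 
[0.0, -0.11, -1.13] [0.836, 0.0, 0.0] TOO BIG
[0.0, -0.58, -0.905] [0.836, 0.0, 0.0] 
[0.0, -0.802, -0.631] [0.836, 0.0, 0.0] 
[0.0, -0.951, -0.337] [0.838, 0.0, 0.0] 
[0.0, -0.983, -0.043] [0.836, 0.0, 0.0]
```

send_rows(plan=[[[0.04,0.2,-0.94],[0.84,0,0]],[[0.04,0.2,-0.94],[0.84,0,0]],[[0.04,0.2,-0.94],[0.84,0,0]],[[0.04,0.2,-0.94],[0.84,0,0]],[[0.04,0.2,-0.94],[0.84,0,0]]], jaw=0.6, force=30)

```text
time_s: 1.9
tcp_pos: [0.3319, 0.5706, 0.2002]
eef_rot: [140.1, 90.0, -95.8]
contact_force: [-0.8, 0.8, -0.5]
gripper_width: 0.0703
```

send_rows(plan=[[[0,-0.1,-1],[0.84,0,0]],[[0,-0.1,-1],[0.84,0,0]],[[0,-0.1,-1],[0.84,0,0]],[[0,-0.1,-1],[0.84,0,0]],[[0,-0.1,-1],[0.84,0,0]]])

```text
time_s: 2.4
tcp_pos: [0.4296, 0.4531, 0.2005]
eef_rot: [-31.4, 90.0, 54.4]
contact_force: [0.3, -0.0, 0.0]
gripper_width: 0.0704
```

send_rows(plan=[[[0,-0.6,-0.95],[0.84,0,0]],[[0,-0.6,-0.95],[0.84,0,0]],[[0,-0.6,-0.95],[0.84,0,0]],[[0,-0.6,-0.95],[0.84,0,0]],[[0,-0.6,-0.95],[0.84,0,0]]])

```text
time_s: 2.9
tcp_pos: [0.51, 0.3015, 0.2008]
eef_rot: [-18.9, 90.0, 28.5]
contact_force: [0.2, -0.2, -0.2]
gripper_width: 0.0701
```

send_rows(plan=[[[0,-0.8,-0.65],[0.84,0,0]],[[0,-0.8,-0.65],[0.84,0,0]],[[0,-0.8,-0.65],[0.84,0,0]],[[0,-0.8,-0.65],[0.84,0,0]],[[0,-0.8,-0.65],[0.84,0,0]]])

```text
time_s: 3.4
tcp_pos: [0.5326, 0.1464, 0.2012]
eef_rot: [17.9, 89.9, 27.0]
contact_force: [0.4, 0.2, 0.2]
gripper_width: 0.0701
```

send_rows(plan=[[[0,-0.95,-0.34],[0.84,0,0]],[[0,-0.95,-0.34],[0.84,0,0]],[[0,-0.95,-0.34],[0.84,0,0]],[[0,-0.95,-0.34],[0.84,0,0]],[[0,-0.95,-0.34],[0.84,0,0]]])

```text
time_s: 3.9
tcp_pos: [0.5046, -0.0042, 0.2015]
eef_rot: [51.8, 89.9, 22.7]
contact_force: [-0.7, 1.0, -0.7]
gripper_width: 0.0699
```

```bash
python3 - <<'E'
from plant import r
from h import *
s=r.get_state();print(psi_of(Rst(s)))
plan(s,[(.45,-.13,.18,26.57),(.399,-.2362,.09,26.57),(.399,-.2362,.028,26.57)])
E
```

```text
60.86578525815582
[0.142, -0.91, 0.09] [0.762, 0.001, -0.002] 
[0.6, -0.621, 0.481] [0.0, 0.0, 0.0] 
[0.413, 0.0, 0.0] [0.0, 0.0, 0.0]
```

send_rows(plan=[[[0.14,-0.91,0.09],[0.76,0,0]],[[0.14,-0.91,0.09],[0.76,0,0]],[[0.14,-0.91,0.09],[0.76,0,0]],[[0.14,-0.91,0.09],[0.76,0,0]],[[0.14,-0.91,0.09],[0.76,0,0]]])

```text
time_s: 4.4
tcp_pos: [0.4495, -0.131, 0.1805]
eef_rot: [81.7, 89.9, 18.1]
contact_force: [-0.4, -0.0, 0.0]
gripper_width: 0.07
```

send_rows(plan=[[[0.3,-0.6,0.48],[0,0,0]],[[0.6,-0.62,0.48],[0,0,0]],[[0.6,-0.62,0.48],[0,0,0]],[[0.6,-0.62,0.48],[0,0,0]],[[0.6,-0.62,0.48],[0,0,0]]])

```text
time_s: 4.9
tcp_pos: [0.3982, -0.2369, 0.0898]
eef_rot: [112.3, 89.9, 48.9]
contact_force: [-0.1, 0.5, 0.6]
gripper_width: 0.0701
```

```bash
python3 - <<'E'
from plant import r
from h import *
s=r.get_state();print(psi_of(Rst(s)),s["tcp_pos"],s["joints"])
plan(s,[(.399,-.2362,.028,26.57)])
E
```

```text
26.540447873317987 [ 0.39820231 -0.23694919  0.08977815] [-6.34541732e+00  7.14262378e+00 -3.43856461e+01 -6.00590588e-02
 -4.84405104e+01 -1.47074295e+02]
[0.412, 0.007, -0.002] [-0.001, -0.0, -0.001]
```

send_rows(plan=[[[0.15,0,0],[0,0,0]],[[0.3,0,0],[0,0,0]],[[0.41,0,0],[0,0,0]],[[0.41,0,0],[0,0,0]],[[0.41,0,0],[0,0,0]]])

```text
time_s: 5.4
tcp_pos: [0.3999, -0.2364, 0.0294]
eef_rot: [70.0, 89.9, 6.7]
contact_force: [-0.6, 1.2, 1.2]
gripper_width: 0.07
```

send_rows(plan=[[[0,0,0],[0,0,0]],[[0,0,0],[0,0,0]],[[0,0,0],[0,0,0]],[[0,0,0],[0,0,0]],[[0,0,0],[0,0,0]]], jaw=-1, force=30)

```text
time_s: 5.9
tcp_pos: [0.3999, -0.2364, 0.0296]
eef_rot: [67.9, 89.9, 4.7]
contact_force: [-0.7, -0.8, -0.1]
gripper_width: 0.0355
```

send_rows(plan=[[[-0.1,0,0],[0,0,0]],[[-0.4,0,0],[0,0,0]],[[-0.7,0,0],[0,0,0]],[[-0.9,0,0],[0,0,0]],[[-1,0,0],[0,0,0]]])

```text
time_s: 6.4
tcp_pos: [0.4007, -0.2369, 0.1829]
eef_rot: [55.8, 89.6, -7.5]
contact_force: [-0.3, -0.6, -0.5]
gripper_width: 0.0009
```

The fingers close slowly and I lifted too early. I'll open them and look again.

send_rows(plan=[[[0,0.4,0],[0,0,0]],[[0,0.8,0],[0,0,0]],[[0,0.8,0],[0,0,0]],[[0,0.8,0],[0,0,0]],[[0,0.8,0],[0,0,0]]], jaw=0.6)

```text
time_s: 6.9
tcp_pos: [0.5074, -0.1827, 0.1828]
eef_rot: [55.2, 89.7, -8.1]
contact_force: [-1.2, -0.2, -0.6]
gripper_width: 0.0351
```

```bash
cat >> h.py <<'E'
def feat(p):
    g=gray(p);c=p["color"].astype(int);return np.where(c[...,0]-c[...,2]>70,1,np.clip((100-g)/50,0,1)).astype(float)
def fitsleeve(P,q0,z,L=None):
    out={}
    for L in (["top"],["scene"],["top","scene"]):
        f=lambda q:-sum(fillscore(P[n],feat(P[n]),place(q,sleevehull(),z)) for n in L)
        b=best(f,q0);out["+".join(L)]=b.x;print(L,b.x.round(4),np.degrees(b.x[2]).round(2),round(b.fun,3))
    return b.x
def shoot(r): return {n:r.capture(n) for n in("top","scene")}
E
python3 - <<'E'
from plant import r
from h import *
P=shoot(r);q=fitsleeve(P,[.399,-.236,-1.107],.006)
s=r.get_state();print(s["tcp_pos"],s["gripper_width"],psi_of(Rst(s)))
a=overlay(P["top"],[(place(q,sleevehull(),.006),(0,255,0))],(240,160,340,240),4)
b=overlay(P["scene"],[(place(q,sleevehull(),.006),(0,255,0))],(180,150,280,230),4)
cv2.imwrite("pics/s2.png",np.hstack([a,b]))
E
```

```text
['top'] [ 0.3992 -0.2353 -1.1095] -63.57 -0.494
['scene'] [ 0.3999 -0.2383 -1.1197] -64.16 -0.687
['top', 'scene'] [ 0.3991 -0.2361 -1.1214] -64.25 -1.177
[ 0.50691316 -0.18324312  0.18333831] 0.043428768910325384 26.70663010593897
```

View pics/s2.png

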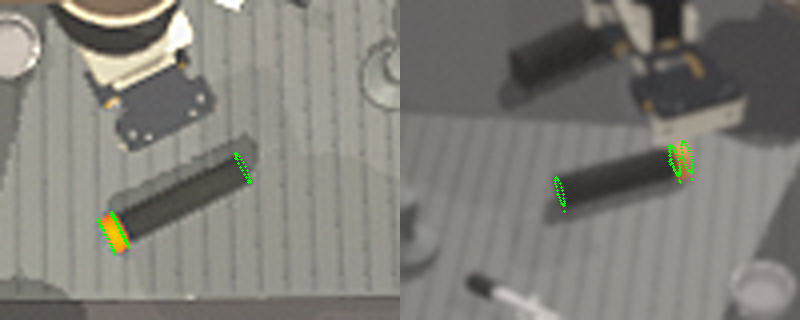

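The sleeve is unmoved: collar at (115,232), plain end at (245,165) in the left crop. I'll go back and close for longer.

```bash
python3 - <<'E'
from plant import r
from h import *
s=r.get_state()
plan(s,[(.3992,-.2362,.12,26.2),(.3992,-.2362,.028,26.2)])
E
```

```text
[0.418, -0.802, -0.009] [0.011, 0.004, -0.006] 
[0.613, 0.0, 0.0] [0.0, 0.0, 0.0]
```

send_rows(plan=[[[0,-0.4,0],[0,0,0]],[[0.1,-0.8,0],[0.01,0,-0.01]],[[0.42,-0.8,-0.01],[0.01,0,-0.01]],[[0.42,-0.8,-0.01],[0.01,0,-0.01]],[[0.42,-0.8,-0.01],[0.01,0,-0.01]]], jaw=0.4)

```text
time_s: 7.5
tcp_pos: [0.3975, -0.2364, 0.1191]
eef_rot: [-63.5, 89.7, -127.4]
contact_force: [0.7, -0.5, 0.5]
gripper_width: 0.0613
```

send_rows(plan=[[[0.3,0,0],[0,0,0]],[[0.5,0,0],[0,0,0]],[[0.61,0,0],[0,0,0]],[[0.61,0,0],[0,0,0]],[[0.61,0,0],[0,0,0]]])

```text
time_s: 8.0
tcp_pos: [0.3987, -0.237, 0.0287]
eef_rot: [-49.4, 89.7, -113.2]
contact_force: [0.7, 0.4, 0.9]
gripper_width: 0.0614
```

send_rows(plan=[[[0,0,0],[0,0,0]],[[0,0,0],[0,0,0]],[[0,0,0],[0,0,0]],[[0,0,0],[0,0,0]],[[0,0,0],[0,0,0]]], jaw=-1, force=30)

```text
time_s: 8.5
tcp_pos: [0.3988, -0.237, 0.029]
eef_rot: [-44.0, 89.7, -107.8]
contact_force: [-0.2, 0.5, -0.0]
gripper_width: 0.0266
```

send_rows(plan=[[[0,0,0],[0,0,0]],[[0,0,0],[0,0,0]],[[0,0,0],[0,0,0]],[[0,0,0],[0,0,0]],[[0,0,0],[0,0,0]]])

```text
time_s: 9.0
tcp_pos: [0.3988, -0.237, 0.029]
eef_rot: [-45.6, 89.7, -109.4]
contact_force: [1.6, -0.5, -0.0]
gripper_width: 0.0004
```

send_rows(plan=[[[-0.1,0,0],[0,0,0]],[[-0.4,0,0],[0,0,0]],[[-0.7,0,0],[0,0,0]],[[-0.9,0,0],[0,0,0]],[[-1,0,0],[0,0,0]]])

```text
time_s: 9.5
tcp_pos: [0.4003, -0.2366, 0.1822]
eef_rot: [0.3, 89.6, -63.5]
contact_force: [0.4, -0.1, -0.4]
gripper_width: 0.0004
```

```bash
python3 - <<'E'
from plant import r
from h import *
s=r.get_state();print(s["gripper_width"],s["tcp_pos"],psi_of(Rst(s)))
plan(s,[(.45,-.11,.2,26+38),(.50,.02,.22,26+76),(.52,.08,.22,26+114),(.533,.135,.2,166.84)])
E
```

```text
0.0004325898048352294 [ 0.40030172 -0.23660254  0.18222809] 26.226935944718885
[-0.122, 0.67, -0.61] [-0.839, 0.008, 0.003] 
[-0.133, 0.925, -0.08] [-0.844, 0.0, 0.0] 
[0.0, 0.364, 0.214] [-0.844, 0.0, 0.0] 
[0.133, 0.169, 0.337] [-0.596, 0.0, 0.0]
```

The jaws closed on nothing again, so I'll check the TCP frame against the picture.

```bash
python3 - <<'E'
from plant import r
from h import *
P=shoot(r);s=r.get_state();q=fitsleeve(P,[.399,-.236,-1.107],.006)
R=Rst(s);p=s["tcp_pos"];t=np.linspace(0,1,40)[:,None]
st=[(p+t*.06*R[:,0],(0,0,255)),(p+t*.06*R[:,1],(0,255,0)),(p+t*.06*R[:,2],(255,0,0)),(place(q,sleevehull(),.006),(0,255,255))]
a=overlay(P["top"],st,(230,140,330,260),4)
b=overlay(P["scene"],st,(180,110,280,230),4)
cv2.imwrite("pics/s3.png",np.hstack([a,b]))
print(p,R.round(2))
E
```

```text
['top'] [ 0.3978 -0.2301 -1.0982] -62.92 -0.266
['scene'] [ 0.3988 -0.2381 -1.0817] -61.98 -0.702
['top', 'scene'] [ 0.3995 -0.2361 -1.0998] -63.01 -0.954
[ 0.40045384 -0.23658493  0.18146645] [[ 0.    0.9   0.44]
 [-0.01  0.44 -0.9 ]
 [-1.    0.    0.01]]
```

View pics/s3.png

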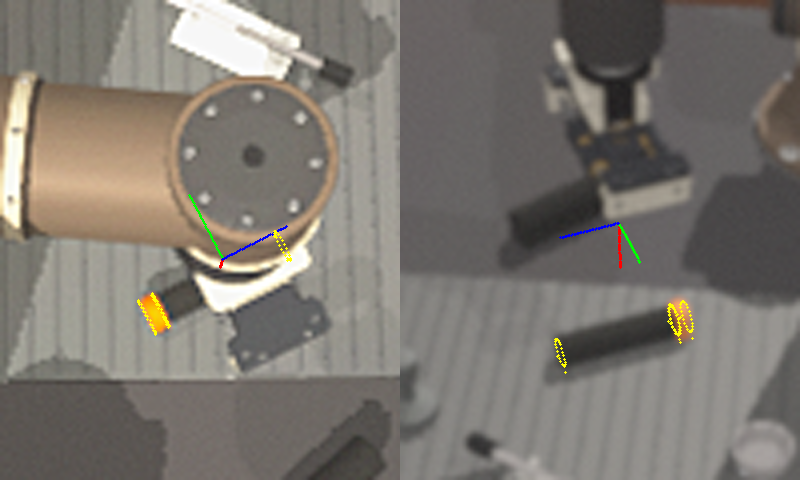

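```bash
python3 - <<'E'
from plant import r
from h import *
P=shoot(r);s=r.get_state();R=Rst(s);p=s["tcp_pos"]
rows=[]
for n in P:
    w=cloud(P[n]);t=(w-p)@R
    for v,u in [(150,337),(158,342),(162,325),(140,330),(150,325),(130,320),(128,340),(152,352)] if n=="scene" else [(221,300),(212,296),(225,310),(230,293),(215,310),(180,293)]:
        print(n,u,v,w[v,u].round(3),"tool",t[v,u].round(3))
    m=(w[...,2]>.07)&(np.linalg.norm(w-p,axis=-1)<.2)&(t[...,0]>-.12);print(n,m.sum(),"tool min",np.nanpercentile(t[m],2,0).round(3),"max",np.nanpercentile(t[m],98,0).round(3),"minz",np.nanmin(w[m][:,2]))
E
```

```text
top 300 221 [ 0.333 -0.274  0.311] tool [-0.132 -0.076  0.005]
top 296 212 [ 0.356 -0.26   0.351] tool [-0.172 -0.049  0.003]
top 310 225 [ 0.344 -0.335  0.003] tool [ 0.176 -0.092  0.064]
top 293 230 [ 0.306 -0.252  0.311] tool [-0.132 -0.09  -0.026]
top 310 215 [ 0.351 -0.304  0.313] tool [-0.134 -0.074  0.04 ]
top 293 180 [ 0.396 -0.234  0.647] tool [-0.468 -0.003 -0.002]
top 45 tool min [-0.116 -0.084 -0.037] max [-0.096  0.005  0.032] minz 0.2740562908443087
scene 337 150 [0.047 0.215 0.001] tool [ 0.176 -0.116 -0.56 ]
scene 342 158 [0.107 0.234 0.004] tool [ 0.173 -0.053 -0.551]
scene 325 162 [0.139 0.153 0.   ] tool [ 0.177 -0.061 -0.465]
scene 330 140 [-0.043  0.187 -0.01 ] tool [ 0.187 -0.209 -0.575]
scene 325 150 [ 0.047  0.158 -0.003] tool [ 0.18  -0.141 -0.509]
scene 320 130 [-0.109  0.139 -0.001] tool [ 0.179 -0.29  -0.561]
scene 340 128 [-0.133  0.241  0.001] tool [ 0.176 -0.266 -0.664]
scene 352 152 [ 0.054  0.286 -0.001] tool [ 0.177 -0.078 -0.622]
scene 304 tool min [-0.119 -0.083 -0.036] max [-0.088  0.096  0.041] minz 0.20811300029273516
```

```bash
python3 - <<'E'
from plant import r
from h import *
P=shoot(r);s=r.get_state();R=Rst(s);p=s["tcp_pos"];print(s["gripper_width"],s["joints"].round(1))
for n in P:
    w=cloud(P[n]);t=(w-p)@R
    m=(np.abs(t[...,0])<.16)&(np.abs(t[...,1])<.13)&(np.abs(t[...,2])<.07)&(w[...,2]>.05)
    for lo in np.arange(-.16,.05,.02):
        k=m&(t[...,0]>=lo)&(t[...,0]<lo+.02)
        if k.sum(): 
            v,u=np.nonzero(k);print(n,round(lo,2),k.sum(),"y",np.percentile(t[k][:,1],[2,50,98]).round(3),"z",np.percentile(t[k][:,2],[2,50,98]).round(3),"uv",u.mean().round(),v.mean().round(),"rgb",P[n]["color"][k].mean(0).round())
a=cv2.resize(P["scene"]["color"][110:210,170:290,::-1],None,fx=6,fy=6,interpolation=cv2.INTER_CUBIC)
st=(proj(P["scene"],p+np.array([[0,0,0]]))[0]);print(st)
cv2.circle(a,(int((st[0]-170)*6),int((st[1]-110)*6)),4,(0,0,255),-1)
cv2.imwrite("pics/s4.png",a)
E
```

```text
0.00011581880815680212 [  -5.9    1.5  -27.5    0.3  -61.2 -148. ]
top -0.16 6 y [-0.05 -0.05 -0.05] z [-0.015  0.001  0.018] uv 295.0 214.0 rgb [193. 180. 153.]
top -0.14 353 y [-0.095 -0.076 -0.05 ] z [-0.036 -0.     0.037] uv 298.0 222.0 rgb [102. 101. 101.]
top -0.12 43 y [-0.086 -0.049  0.006] z [-0.038 -0.031  0.031] uv 285.0 216.0 rgb [146. 142. 131.]
top -0.1 6 y [-0.046 -0.023  0.008] z [-0.038 -0.037  0.024] uv 282.0 211.0 rgb [138. 133. 117.]
scene -0.16 62 y [-0.004  0.014  0.02 ] z [-0.023  0.002  0.024] uv 234.0 137.0 rgb [100.  95.  89.]
scene -0.14 330 y [-0.087  0.053  0.098] z [-0.032  0.012  0.04 ] uv 235.0 147.0 rgb [80. 77. 75.]
scene -0.12 223 y [-0.082  0.027  0.096] z [-0.035  0.024  0.041] uv 233.0 149.0 rgb [96. 91. 86.]
scene -0.1 87 y [-0.082  0.086  0.092] z [-0.036  0.019  0.04 ] uv 235.0 156.0 rgb [133. 127. 119.]
scene -0.06 1 y [-0.011 -0.011 -0.011] z [0.013 0.013 0.013] uv 230.0 157.0 rgb [87. 84. 79.]
scene -0.04 2 y [-0.016 -0.015 -0.015] z [0.012 0.012 0.012] uv 230.0 158.0 rgb [92. 88. 80.]
[234.46481633 165.64423025]
```

View pics/s4.png

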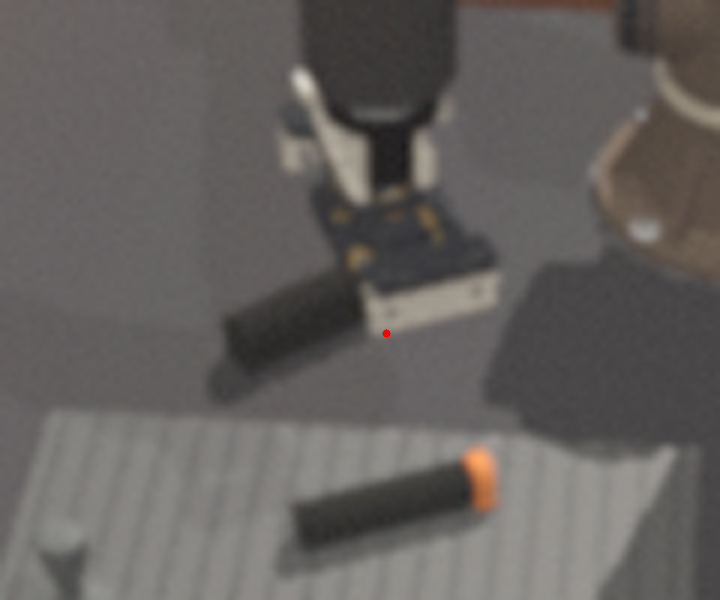

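The picture shows that the gripper sits some 40 mm higher along the tool axis than the reported TCP suggests. The fingertips stay hidden and the body bottom is near tool x = -0.085. I'll measure that offset from the visible body corners.

```bash
python3 - <<'E'
from plant import r
from h import *
from scipy.optimize import brentq
s=r.get_state();R=Rst(s);p=s["tcp_pos"]
P={"scene":r.capture("scene")}
cr=lambda a:np.array(a)/6+[170,110]-.5+.08
obs=[((372,336),(.0965,.039)),((498,300),(.0965,-.039))]
for uv,(y,z) in obs:
    for x in np.arange(-.11,-.02,.01): print(round(x,2),(proj(P["scene"],p+R@[x,y,z])[0]-cr(uv)).round(1),end=" ")
    print()
E
```

```text
-0.11 [ 0.8 -3.4] -0.1 [ 0.9 -1.3] -0.09 [1.  0.8] -0.08 [1.  2.9] -0.07 [1.1 4.9] -0.06 [1.2 6.9] -0.05 [1.3 8.9] -0.04 [ 1.4 10.9] -0.03 [ 1.5 12.8] 
-0.11 [ 0.1 -2.5] -0.1 [ 0.1 -0.4] -0.09 [0.1 1.7] -0.08 [0.1 3.7] -0.07 [0.1 5.7] -0.06 [0.1 7.8] -0.05 [0.1 9.7] -0.04 [ 0.1 11.7] -0.03 [ 0.  13.7]
```

send_rows(plan=[[[0,0,0],[0,0,0]],[[0.2,0,0],[0,0,0]],[[0.5,0,0],[0,0,0]],[[0.8,0,0],[0,0,0]],[[0.9,0,0],[0,0,0]]], jaw=0.4)

```text
time_s: 10.35
tcp_pos: [0.3944, -0.236, 0.0385]
eef_rot: [-101.4, 89.4, -165.3]
contact_force: [0.2, -0.1, 0.7]
gripper_width: 0.0348
```

```bash
python3 - <<'E'
from plant import r
from h import *
s=r.get_state();print(s["gripper_width"],s["tcp_pos"],psi_of(Rst(s)))
plan(s,[(.3992,-.2362,-.005,26.4)])
E
```

```text
0.034772108180131094 [ 0.3943501  -0.23604015  0.03845558] 26.14659752296159
[0.289, 0.032, 0.016] [-0.006, -0.003, 0.014]
```

send_rows(plan=[[[0,0.03,0.02],[-0.01,0,0.01]],[[0,0.03,0.02],[-0.01,0,0.01]],[[0,0.03,0.02],[-0.01,0,0.01]],[[0,0.03,0.02],[-0.01,0,0.01]],[[0.15,0.03,0.02],[-0.01,0,0.01]]])

```text
time_s: 10.85
tcp_pos: [0.4027, -0.2374, 0.0189]
eef_rot: [52.6, 89.8, -10.7]
contact_force: [0.4, -0.4, -0.8]
gripper_width: 0.0608
```

send_rows(plan=[[[0.04,0,0],[0,0,0]],[[0.08,0,0],[0,0,0]],[[0.12,0,0],[0,0,0]],[[0.14,0,0],[0,0,0]],[[0.14,0,0],[0,0,0]]])

```text
time_s: 11.35
tcp_pos: [0.4027, -0.2374, -0.0023]
eef_rot: [52.1, 89.8, -11.3]
contact_force: [0.2, 0.9, -0.5]
gripper_width: 0.0614
```

send_rows(plan=[[[0.01,0,0],[0,0,0]],[[0.02,0,0],[0,0,0]],[[0.03,0,0],[0,0,0]],[[0.03,0,0],[0,0,0]],[[0.03,0,0],[0,0,0]]])

```text
time_s: 11.85
tcp_pos: [0.4027, -0.2374, -0.0068]
eef_rot: [51.1, 89.8, -12.3]
contact_force: [0.6, -0.3, -0.1]
gripper_width: 0.0613
```

send_rows(plan=[[[0.01,-0.02,-0.02],[0,0,0]],[[0.02,-0.02,-0.02],[0,0,0]],[[0.03,-0.02,-0.02],[0,0,0]],[[0.03,-0.02,-0.02],[0,0,0]],[[0.03,-0.02,-0.02],[0,0,0]]])

```text
time_s: 12.35
tcp_pos: [0.3987, -0.2361, -0.0114]
eef_rot: [51.4, 89.8, -11.9]
contact_force: [-0.6, 0.5, 0.2]
gripper_width: 0.061
```

send_rows(plan=[[[0.01,0,0],[0,0,0]],[[0.02,0,0],[0,0,0]],[[0.02,0,0],[0,0,0]],[[0.02,0,0],[0,0,0]],[[0.02,0,0],[0,0,0]]])

```text
time_s: 12.85
tcp_pos: [0.3989, -0.2361, -0.0141]
eef_rot: [49.4, 89.8, -13.9]
contact_force: [-1.0, 1.6, 5.8]
gripper_width: 0.0611
```

```bash
python3 - <<'E'
from plant import r
from h import *
s=r.get_state();print(s["gripper_width"],s["tcp_pos"],psi_of(Rst(s)),s["contact_force"],s["joints"])
P=shoot(r);R=Rst(s);p=s["tcp_pos"]
cr=proj(P["scene"],p)[0];print(cr)
a=cv2.resize(P["scene"]["color"][140:220,185:285,::-1],None,fx=6,fy=6,interpolation=cv2.INTER_CUBIC)
cv2.imwrite("pics/s5.png",a)
E
```

```text
0.061134427468678414 [ 0.39887506 -0.2361027  -0.01406566] 26.65543386850446 [-1.03671668  1.61004871  5.84500672] [-6.15277254e+00  1.65626295e+01 -4.09747412e+01  5.15563294e-02
 -3.22604339e+01 -1.47235522e+02]
[235.8463604  199.20467096]
```

View pics/s5.png

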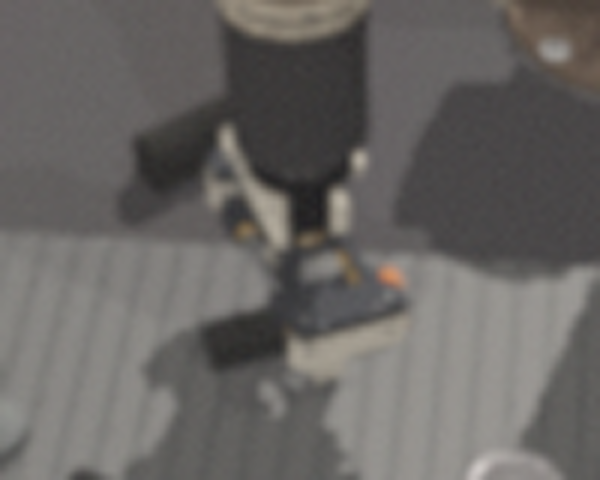

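Force z rose to +5.8 N, so the fingertips have touched the mat at reported z = -0.014. The real grasp point is therefore about 39 mm above the reported one. The picture shows a fingertip in front of the sleeve at (270,400). I'll raise slightly and grip.

send_rows(plan=[[[-0.02,0,0],[0,0,0]],[[-0.02,0,0],[0,0,0]],[[-0.02,0,0],[0,0,0]],[[-0.02,0,0],[0,0,0]],[[-0.02,0,0],[0,0,0]]], jaw=-1, force=35)

```text
time_s: 13.45
tcp_pos: [0.3987, -0.2361, -0.0112]
eef_rot: [48.5, 89.8, -14.9]
contact_force: [-0.4, -0.1, 1.2]
gripper_width: 0.0286
```

send_rows(plan=[[[0,0,0],[0,0,0]],[[0,0,0],[0,0,0]],[[0,0,0],[0,0,0]],[[0,0,0],[0,0,0]],[[-0.05,0,0],[0,0,0]]])

```text
time_s: 13.95
tcp_pos: [0.3977, -0.2359, -0.0042]
eef_rot: [42.2, 89.9, -21.2]
contact_force: [0.4, 0.8, -1.2]
gripper_width: 0.0282
```

send_rows(plan=[[[-0.2,0,0],[0,0,0]],[[-0.4,0,0],[0,0,0]],[[-0.7,0,0],[0,0,0]],[[-0.9,0,0],[0,0,0]],[[-1,0,0],[0,0,0]]])

```text
time_s: 14.45
tcp_pos: [0.3987, -0.2362, 0.1494]
eef_rot: [50.4, 89.7, -12.9]
contact_force: [-0.4, -0.5, -1.7]
gripper_width: 0.0284
```

```bash
python3 - <<'E'
from plant import r
from h import *
s=r.get_state();print(s["gripper_width"],s["tcp_pos"],psi_of(Rst(s)))
plan(s,[(.45,-.12,.15,26.6+38),(.50,.01,.15,26.6+76),(.52,.08,.15,26.6+114),(.532,.13,.15,166.84)])
E
```

```text
0.028390276207062484 [ 0.39873748 -0.23615124  0.14935035] 26.649918233232217
[-0.003, 0.653, -0.539] [-0.843, 0.007, -0.004] 
[0.0, 0.926, -0.071] [-0.844, 0.0, 0.0] 
[0.0, 0.426, 0.232] [-0.844, 0.0, 0.0] 
[0.0, 0.15, 0.308] [-0.583, 0.0, 0.0]
```

send_rows(plan=[[[0,0.65,-0.54],[-0.84,0,0]],[[0,0.65,-0.54],[-0.84,0,0]],[[0,0.65,-0.54],[-0.84,0,0]],[[0,0.65,-0.54],[-0.84,0,0]],[[0,0.65,-0.54],[-0.84,0,0]]])

```text
time_s: 14.95
tcp_pos: [0.4495, -0.119, 0.1498]
eef_rot: [14.3, 89.7, -10.8]
contact_force: [0.4, 0.6, -0.5]
gripper_width: 0.0286
```

send_rows(plan=[[[0,0.93,-0.07],[-0.84,0,0]],[[0,0.93,-0.07],[-0.84,0,0]],[[0,0.93,-0.07],[-0.84,0,0]],[[0,0.93,-0.07],[-0.84,0,0]],[[0,0.93,-0.07],[-0.84,0,0]]])

```text
time_s: 15.45
tcp_pos: [0.4992, 0.0131, 0.15]
eef_rot: [-25.0, 89.7, -11.9]
contact_force: [-0.5, -0.8, -1.5]
gripper_width: 0.0284
```

send_rows(plan=[[[0,0.43,0.23],[-0.84,0,0]],[[0,0.43,0.23],[-0.84,0,0]],[[0,0.43,0.23],[-0.84,0,0]],[[0,0.43,0.23],[-0.84,0,0]],[[0,0.43,0.23],[-0.84,0,0]]])

```text
time_s: 15.95
tcp_pos: [0.5177, 0.084, 0.1501]
eef_rot: [-66.1, 89.7, -14.9]
contact_force: [0.2, 0.5, -2.3]
gripper_width: 0.0285
```

```bash
python3 - <<'E'
from plant import r
from h import *
s=r.get_state();print(s["gripper_width"],s["tcp_pos"],psi_of(Rst(s)))
plan(s,[(.5333,.1353,.15,166.84)])
E
```

```text
0.028548755228591873 [0.5177348  0.08395816 0.15012285] 141.27352977599745
[0.001, 0.133, 0.332] [-0.568, 0.001, 0.006]
```

send_rows(plan=[[[0,0.13,0.33],[-0.57,0,0]],[[0,0.13,0.33],[-0.57,0,0]],[[0,0.13,0.33],[-0.57,0,0]],[[0,0.13,0.33],[-0.57,0,0]],[[0,0.13,0.33],[-0.57,0,0]]])

```text
time_s: 16.45
tcp_pos: [0.5332, 0.1346, 0.1503]
eef_rot: [-92.7, 89.8, -16.0]
contact_force: [0.5, -0.6, -1.8]
gripper_width: 0.0283
```

```bash
python3 - <<'E'
from plant import r
from h import *
P=shoot(r);s=r.get_state();p=s["tcp_pos"];psi=psi_of(Rst(s));print(p,psi,s["joints"].round(1),s["contact_force"])
plan(s,[(.5333,.1353,.15,166.84)])
z=p[2]+.0172;q=[p[0],p[1],np.radians(psi-90)]
import pickle;pickle.dump(P,open("p1.pkl","wb"))
# orange collar centroid vs predicted
for n in P:
    c=P[n]["color"].astype(int);o=(c[...,0]-c[...,2]>70);uv=proj(P[n],place(q,[[-.064,0,.018]],z))[0];print(n,"pred collar",uv.round(1))
st=[(place(q,sleevehull(),z),(0,255,0)),(place([.5333,.1353,-.2297],rim()),(0,0,255))]
a=overlay(P["top"],st,(135,125,235,215),4);b=overlay(P["scene"],st,(280,150,380,240),4)
cv2.imwrite("pics/s6.png",np.hstack([a,b]))
E
```

```text
[0.53331561 0.13447793 0.15031812] 166.70775675987136 [ 34.7  11.2 -20.1   0.2 -58.5 -48.1] [-0.41978611 -0.69156064 -0.76892296]
[0.002, 0.001, 0.005] [-0.003, -0.0, 0.006] 
top pred collar [193.1 170.6]
scene pred collar [313.8 190.6]
```

View pics/s6.png

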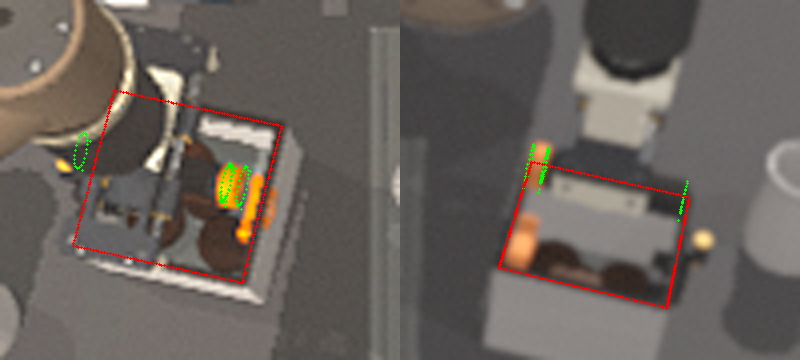

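The top view shows the held sleeve's collar at (232,188) and the catch at (62,165). In the scene view the collar is at (540,165). Next I'll measure the residual shift of the collar in each camera.

```bash
python3 - <<'E'
import pickle
from h import *
P=pickle.load(open("p1.pkl","rb"))
p=[.53332,.13448,.15032];psi=166.71;z=p[2]+.0172
H=np.vstack([circ(-.071,.017,.018),circ(-.057,.017,.018),[[x,y,0] for x in(-.071,-.057) for y in(-.017,.017)]])
win={"top":(185,160,200,182),"scene":(308,178,322,202)}
for n in P:
    u0,v0,u1,v1=win[n];c=P[n]["color"].astype(float);o=np.clip((c[...,0]-c[...,2])/120,0,1)
    F=np.zeros_like(o);F[v0:v1,u0:u1]=o[v0:v1,u0:u1]
    X=place([p[0],p[1],np.radians(psi-90)],H,z)
    m0=fillpoly(P[n],X)
    yy,xx=np.mgrid[:384,:512]
    cF=np.array([(F*xx).sum(),(F*yy).sum()])/F.sum();cm=np.array([(m0*xx).sum(),(m0*yy).sum()])/m0.sum()
    d=cF-cm
    # image shift -> world xy shift
    J=np.array([(proj(P[n],[p[0]+dx,p[1]+dy,z+.018])-proj(P[n],[p[0],p[1],z+.018]))[0]/.001 for dx,dy in((.001,0),(0,.001))]).T
    print(n,"img shift",d.round(2),"area",F.sum().round(1),m0.sum().round(1),"world shift mm",(np.linalg.solve(J,d)*1000).round(1))
# box fit again in new pics + catch per view
c0={"top":(151.02,165.07),"scene":(355.16,209.74)};P0=pickle.load(open("p0.pkl","rb"))
for n,bq in (("top",[.5343,.1358,-.2288]),("scene",[.5302,.135,-.2306])):
    f=lambda a:np.sum((proj(P0[n],[a[0],a[1],.130])[0]-c0[n])**2)
    b=minimize(f,[.55,.23],method="Nelder-Mead",options=dict(xatol=1e-6,fatol=1e-8));print(n,"catch in its box",((R2(-bq[2])@(b.x-bq[:2]))*1000).round(1))
E
```

```text
top img shift [-0.09  1.13] area 136.8 69.5 world shift mm [-3.9  0.2]
scene img shift [ 0.72 -0.67] area 68.8 54.1 world shift mm [-3.7  2.8]
top catch in its box [-3.9 97.7]
scene catch in its box [-2.2 97.4]
```

```bash
python3 - <<'E'
import pickle
from h import *
P=pickle.load(open("p1.pkl","rb"))
p=[.53332,.13448,.15032];psi=166.71;z=p[2]+.0172
H=np.vstack([circ(-.071,.017,.018),circ(-.057,.017,.018),[[x,y,0] for x in(-.071,-.057) for y in(-.017,.017)]])
c=P["top"]["color"].astype(int);o=c[...,0]-c[...,2];print(o[160:184,184:204])
c=P["scene"]["color"].astype(int);o=c[...,0]-c[...,2];print(o[180:202,308:324])
for n in P: print(n,(lambda m:(np.argwhere(m>.5).min(0),np.argwhere(m>.5).max(0)))(fillpoly(P[n],place([p[0],p[1],np.radians(psi-90)],H,z))))
E
```

```text
[[ 27  20   7   7   7   6   5   8   9   9  10  16  21  22  24  23  19  19
   20  12]
 [ 48  41  20   7   8   6   8  10   6  10   7   7   7   9  13  19  21  19
   15  11]
 [ 45  41  31  17   7   7   8   9   5  11   8   8   8   9  10   3   8  10
   10  13]
 [ 38  29  34  27  11   6   8   6   6   4   6   9   8   7   7   8   8  12
   10  13]
 [ 24  30  30  32  15   8   4   3  -1   2   0   5   5   7   7   7   7   7
   10  10]
 [  7  12  14  26  16   5   0  18  36  27  13   3   2   6   6  10  11   6
    9   8]
 [ 10  12   8   9   4  -6  44 148 206 176 118  58   6  -3   7   9  10  11
   11  13]
 [ 13  13  10   8   2  -5 157 255 254 251 246 182  73  -3  -8  -6  -2   4
   10  11]
 [  6   9   9  10  -7  68 255 249 243 244 241 192 132  10  55  87  37  -5
    7   9]
 [  9  12  10   6 -16 166 253 243 239 242 237 173  81  35 203 255 210 -18
    6  14]
 [  8  11  10   4 -23 193 252 240 238 243 215 173  37 104 255 255 253 -21
    3   7]
 [  9   8  11   3  -7 227 249 239 239 245 225 148 -15 119 255 255 187 -24
   11  24]
 [  6   6   6  -3  21 229 247 238 239 237 227 122 -18 124 255 255  31 -14
   82 
[... 1803 characters left out ...]
 -1  -3]
 [  2   2   8  45  95 115 118 102  62  15   9  10   8   4   5   1]
 [  2   4  13  61 100 115 113  93  48  10  14  16  15  16  13  11]
 [  2   2  23  75 106 114 111  84  35   9  17  20  18  16  18  16]
 [  2   5  20  63  85  95  91  63  21   9  19  19  18  16  18  19]
 [  3   4  12  28  41  48  48  32  10   9  18  19  17  15  18  20]
 [  2   4   4   7  11  13  14  10   8  10  15  18  18  19  18  20]
 [  5   4   6   5   7   7   7   7   6   9  11  14  14  16  18  18]
 [  5   5   4   5   6   7   6   8   7   7   7   8   9  10  12  15]
 [  3   4   4   5   6   6   6   8   8   7   6   6   7   8   6   8]]
top (array([166, 190]), array([176, 197]))
scene (array([186, 311]), array([197, 316]))
```

```bash
python3 - <<'E'
from plant import r
from h import *
s=r.get_state();plan(s,[(.5327,.1329,.105,166.84),(.5327,.1329,.07,166.84)])
E
```

```text
[0.302, 0.003, -0.011] [-0.003, -0.0, 0.006] 
[0.233, 0.0, 0.0] [0.0, 0.0, 0.0]
```

send_rows(plan=[[[0.1,0,-0.01],[0,0,0.01]],[[0.2,0,-0.01],[0,0,0.01]],[[0.3,0,-0.01],[0,0,0.01]],[[0.3,0,-0.01],[0,0,0.01]],[[0.3,0,-0.01],[0,0,0.01]]])

```text
time_s: 17.05
tcp_pos: [0.5329, 0.1325, 0.1048]
eef_rot: [104.9, 89.7, -178.4]
contact_force: [0.9, 0.0, -0.8]
gripper_width: 0.0288
```

```bash
python3 - <<'E'
from plant import r
from h import *
s=r.get_state();print(s["tcp_pos"]);plan(s,[(.5327,.1329,.07,166.84)])
E
```

```text
[0.53294833 0.13252707 0.104812  ]
[0.232, 0.001, 0.002] [-0.004, -0.001, -0.005]
```

send_rows(plan=[[[0.06,0,0],[0,0,0]],[[0.12,0,0],[0,0,0]],[[0.18,0,0],[0,0,0]],[[0.22,0,0],[0,0,0]],[[0.22,0,0],[0,0,0]]])

```text
time_s: 17.55
tcp_pos: [0.5322, 0.1322, 0.0706]
eef_rot: [112.9, 89.6, -170.5]
contact_force: [-0.2, -0.6, -2.3]
gripper_width: 0.0286
```

send_rows(plan=[[[0.02,0,0],[0,0,0]],[[0.04,0,0],[0,0,0]],[[0.05,0,0],[0,0,0]],[[0.05,0,0],[0,0,0]],[[0.05,0,0],[0,0,0]]])

```text
time_s: 18.05
tcp_pos: [0.5322, 0.1322, 0.0632]
eef_rot: [112.8, 89.7, -170.5]
contact_force: [-0.4, -0.2, -0.5]
gripper_width: 0.0283
```

send_rows(plan=[[[0.01,0,0],[0,0,0]],[[0.02,0,0],[0,0,0]],[[0.03,0,0],[0,0,0]],[[0.03,0,0],[0,0,0]],[[0.03,0,0],[0,0,0]]])

```text
time_s: 18.55
tcp_pos: [0.5321, 0.1322, 0.0587]
eef_rot: [113.5, 89.6, -169.9]
contact_force: [0.0, -0.0, -1.3]
gripper_width: 0.0283
```

send_rows(plan=[[[0.01,0,0],[0,0,0]],[[0.02,0,0],[0,0,0]],[[0.02,0,0],[0,0,0]],[[0.02,0,0],[0,0,0]],[[0.02,0,0],[0,0,0]]])

```text
time_s: 19.05
tcp_pos: [0.5323, 0.1322, 0.0568]
eef_rot: [113.5, 89.7, -169.8]
contact_force: [-4.1, 0.1, 10.0]
gripper_width: 0.0288
```

send_rows(plan=[[[0,0,0],[0,0,0]],[[0,0,0],[0,0,0]],[[0,0,0],[0,0,0]],[[0,0,0],[0,0,0]],[[0,0,0],[0,0,0]]], jaw=0.2)

```text
time_s: 19.55
tcp_pos: [0.5322, 0.1322, 0.0566]
eef_rot: [114.5, 89.7, -168.8]
contact_force: [-0.3, -0.0, 0.8]
gripper_width: 0.0521
```

send_rows(plan=[[[-0.1,0,0],[0,0,0]],[[-0.3,0,0],[0,0,0]],[[-0.6,0,0],[0,0,0]],[[-0.9,0,0],[0,0,0]],[[-1,0,0],[0,0,0]]])

```text
time_s: 20.05
tcp_pos: [0.5352, 0.1331, 0.2118]
eef_rot: [-20.5, 89.9, 56.2]
contact_force: [0.3, -0.1, -0.1]
gripper_width: 0.0524
```

```bash
python3 - <<'E'
from plant import r
from h import *
s=r.get_state();print(s["tcp_pos"],psi_of(Rst(s)),s["gripper_width"],s["joints"].round(1))
plan(s,[(.55,.0,.2,160),(.57,-.13,.2,153.5),(.585,-.27,.2,153.5),(.589,-.35,.12,153.5)])
E
```

```text
[0.53519565 0.1330517  0.21178178] 166.69801642111912 0.05244122479175512 [ 34.3   8.7 -14.6  -0.  -66.6 -47.6]
[0.077, -0.3, -0.841] [0.149, 0.002, 0.001] 
[0.0, -0.422, -0.769] [0.144, 0.0, 0.0] 
[0.0, -0.506, -0.791] [0.0, 0.0, 0.0] 
[0.533, -0.262, -0.465] [0.0, 0.0, 0.0]
```

send_rows(plan=[[[0.1,-0.3,-0.84],[0.15,0,0]],[[0.1,-0.3,-0.84],[0.15,0,0]],[[0.1,-0.3,-0.84],[0.15,0,0]],[[0.1,-0.3,-0.84],[0.15,0,0]],[[0.1,-0.3,-0.84],[0.15,0,0]]])

```text
time_s: 20.55
tcp_pos: [0.5499, -0.0007, 0.1964]
eef_rot: [-5.2, 89.9, 64.7]
contact_force: [0.3, 0.1, -0.2]
gripper_width: 0.0525
```

send_rows(plan=[[[0,-0.42,-0.77],[0.14,0,0]],[[0,-0.42,-0.77],[0.14,0,0]],[[0,-0.42,-0.77],[0.14,0,0]],[[0,-0.42,-0.77],[0.14,0,0]],[[0,-0.42,-0.77],[0.14,0,0]]])

```text
time_s: 21.05
tcp_pos: [0.5693, -0.1306, 0.1959]
eef_rot: [19.0, 89.9, 82.5]
contact_force: [0.1, 1.0, 0.2]
gripper_width: 0.0525
```

```bash
python3 - <<'E'
from plant import r
from h import *
import pickle
P=shoot(r);s=r.get_state();pickle.dump(P,open("p2.pkl","wb"));print(s["tcp_pos"],psi_of(Rst(s)))
plan(s,[(.585,-.27,.18,153.5),(.589,-.3502,.10,153.5)])
bq=[.5333,.1353,-.2297];sq=[.5333,.1353,-.2297+np.pi/2]
M=rim()
st=[(place(bq,M),(0,0,255)),(place(sq,sleevehull(),.074),(0,255,0))]
a=overlay(P["top"],st,(140,130,240,210),4);b=overlay(P["scene"],st,(280,170,380,250),4)
a0=overlay(P["top"],[],(140,130,240,210),4);b0=overlay(P["scene"],[],(280,170,380,250),4)
cv2.imwrite("pics/s7.png",np.vstack([np.hstack([a,b])[:300],np.hstack([a0,b0])[:300]]))
E
```

```text
[ 0.5693328  -0.12974121  0.19616211] 153.59069545294398
[0.106, -0.509, -0.791] [0.002, 0.002, -0.0] 
[0.533, -0.262, -0.467] [0.0, 0.0, 0.0]
```

View pics/s7.png

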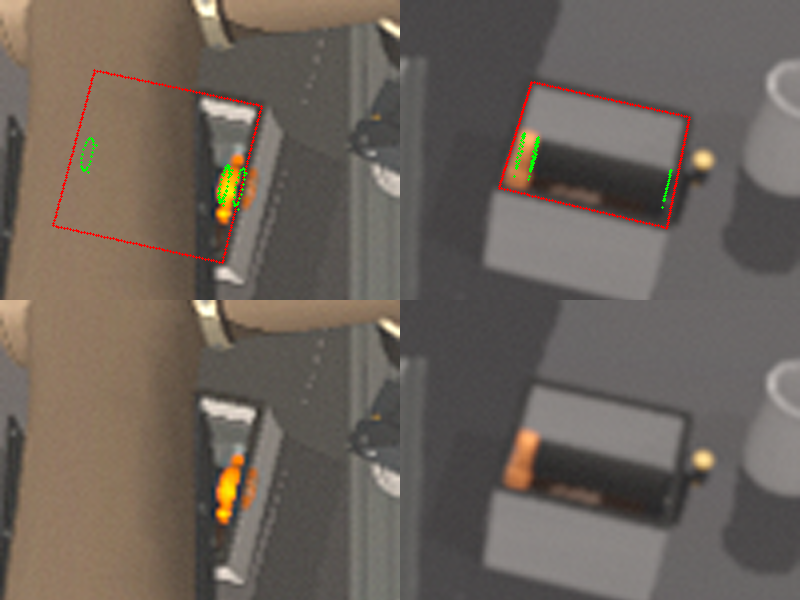

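The sleeve lies in both saddles, with the collar at the orange side (crop 520,155) and foot down. Now I'll fetch the rod.

```bash
python3 - <<'E'
from plant import r
from h import *
s=r.get_state()
plan(s,[(.58,-.26,.18,153.5),(.5863,-.3534,.09,153.5),(.5863,-.3534,.013,153.5)])
E
```

```text
[0.106, -0.45, -0.746] [0.002, 0.002, -0.0] 
[0.6, -0.315, -0.539] [0.0, 0.0, 0.0] 
[0.513, 0.0, 0.0] [0.0, 0.0, 0.0]
```

send_rows(plan=[[[0.1,-0.45,-0.75],[0,0,0]],[[0.1,-0.45,-0.75],[0,0,0]],[[0.1,-0.45,-0.75],[0,0,0]],[[0.1,-0.45,-0.75],[0,0,0]],[[0.1,-0.45,-0.75],[0,0,0]]])

```text
time_s: 21.65
tcp_pos: [0.5799, -0.2598, 0.1806]
eef_rot: [22.3, 89.9, 85.9]
contact_force: [-0.4, 0.6, -1.0]
gripper_width: 0.0525
```

send_rows(plan=[[[0.3,-0.32,-0.54],[0,0,0]],[[0.6,-0.32,-0.54],[0,0,0]],[[0.6,-0.32,-0.54],[0,0,0]],[[0.6,-0.32,-0.54],[0,0,0]],[[0.6,-0.32,-0.54],[0,0,0]]])

```text
time_s: 22.15
tcp_pos: [0.5871, -0.3523, 0.0903]
eef_rot: [50.5, 89.9, 114.2]
contact_force: [1.0, 0.4, 0.9]
gripper_width: 0.0525
```

```bash
python3 - <<'E'
from plant import r
from h import *
s=r.get_state();print(s["tcp_pos"])
plan(s,[(.5863,-.3534,.013,153.5)])
E
```

```text
[ 0.58710817 -0.35234584  0.09030031]
[0.515, 0.001, -0.009] [0.004, 0.002, -0.002]
```

send_rows(plan=[[[0.2,0,-0.01],[0,0,0]],[[0.4,0,-0.01],[0,0,0]],[[0.51,0,-0.01],[0,0,0]],[[0.51,0,-0.01],[0,0,0]],[[0.51,0,-0.01],[0,0,0]]])

```text
time_s: 22.65
tcp_pos: [0.5881, -0.3527, 0.016]
eef_rot: [-32.6, 89.9, 31.2]
contact_force: [0.7, -0.7, 0.4]
gripper_width: 0.0523
```

send_rows(plan=[[[0,0,0],[0,0,0]],[[0,0,0],[0,0,0]],[[0,0,0],[0,0,0]],[[0,0,0],[0,0,0]],[[0,0,0],[0,0,0]]], jaw=-1, force=60)

```text
time_s: 23.15
tcp_pos: [0.588, -0.3528, 0.0162]
eef_rot: [-32.1, 89.9, 31.7]
contact_force: [0.3, -0.3, 0.3]
gripper_width: 0.0184
```

send_rows(plan=[[[0,0,0],[0,0,0]],[[0,0,0],[0,0,0]],[[0,0,0],[0,0,0]],[[0,0,0],[0,0,0]],[[0,0,0],[0,0,0]]])

```text
time_s: 23.65
tcp_pos: [0.588, -0.3528, 0.0161]
eef_rot: [-30.5, 89.9, 33.3]
contact_force: [0.1, 0.1, 0.5]
gripper_width: 0.0187
```

send_rows(plan=[[[-0.05,0,0],[0,0,0]],[[-0.15,0,0],[0,0,0]],[[-0.3,0,0],[0,0,0]],[[-0.45,0,0],[0,0,0]],[[-0.6,0,0],[0,0,0]]])

```text
time_s: 24.15
tcp_pos: [0.5879, -0.353, 0.1084]
eef_rot: [-51.0, 89.9, 12.8]
contact_force: [0.5, 0.4, -1.5]
gripper_width: 0.0184
```

```bash
cat >> h.py <<'E'
def fitrod(P,q0,L=("top","scene")):
    """q: neck x,y,z, yaw, pitch(up +) from bright shaft 20..192mm against surroundings"""
    fb={n:np.clip((gray(P[n])-100)/100,0,1) for n in P}
    S=xcyl(.03,.192,.005)
    def X(q):
        R=Ro.from_euler("ZY",[q[3],-q[4]]).as_matrix();return S@R.T+q[:3]
    f=lambda q:-sum(fillscore(P[n],fb[n],X(q)) for n in L)
    st=np.array([.005,.005,.005,.03,.03]);q=np.array(q0,float)
    for k in range(4):
        b=minimize(f,q,method="Nelder-Mead",options=dict(initial_simplex=np.vstack([q]+[q+np.eye(5)[i]*st[i]*(-1)**k for i in range(5)]),xatol=1e-5,fatol=1e-7,maxiter=800));q=b.x
    return q,b.fun
E
python3 - <<'E'
from plant import r
from h import *
import pickle
P=shoot(r);s=r.get_state();pickle.dump(P,open("p3.pkl","wb"));p=s["tcp_pos"];psi=psi_of(Rst(s));print(p,psi,s["gripper_width"],s["contact_force"],s["moment"])
a=np.radians(psi-90);q0=[p[0]+.015*np.cos(a),p[1]+.015*np.sin(a),p[2]+.035,a,0]
print(np.round(q0,4))
q,f=fitrod(P,q0);print(q.round(4),np.degrees(q[3:]).round(2),f)
for d in(-.05,.05):
    q,f=fitrod(P,np.array(q0)+[0,0,0,0,d]);print(q.round(4),np.degrees(q[3:]).round(2),f)
E
```

```text
[ 0.59011279 -0.35400525  0.11143903] 153.81499175360352 0.01857646476366405 [ 0.18217106  0.67609007 -2.44753166] [-0.11400188 -0.03606858 -0.04150333]
[ 0.5967 -0.3405  0.1464  1.1138  0.    ]
[ 0.5925 -0.342   0.1508  1.1187 -0.0174] [64.09 -1.  ] -0.6567530788872922
[ 5.9180e-01 -3.4170e-01  1.4880e-01  1.1126e+00 -6.0000e-04] [ 6.375e+01 -3.000e-02] -0.6573423608218403
[ 0.5922 -0.3423  0.1495  1.1182 -0.007 ] [64.07 -0.4 ] -0.657820262962706
```

```bash
python3 - <<'E'
from plant import r
from h import *
s=r.get_state()
plan(s,[(.53,-.26,.12,160),(.465,-.165,.10,167.9),(.4629,-.1604,.0571,167.9)])
E
```

```text
[-0.062, 0.636, 0.386] [-0.137, 0.002, 0.01] 
[0.133, 0.624, 0.447] [-0.176, 0.0, 0.0] 
[0.286, 0.02, 0.027] [0.0, 0.0, 0.0]
```

send_rows(plan=[[[-0.05,0.1,0.06],[-0.03,0,0.01]],[[-0.06,0.25,0.15],[-0.06,0,0.01]],[[-0.06,0.4,0.25],[-0.1,0,0.01]],[[-0.06,0.55,0.33],[-0.14,0,0.01]],[[-0.06,0.64,0.39],[-0.14,0,0.01]]])

```text
time_s: 24.75
tcp_pos: [0.5283, -0.2579, 0.1201]
eef_rot: [-3.1, 89.9, 67.1]
contact_force: [0.5, 0.1, -0.8]
gripper_width: 0.0185
```

send_rows(plan=[[[0,0.13,0.09],[-0.05,0,0]],[[0.05,0.28,0.2],[-0.1,0,0]],[[0.1,0.45,0.32],[-0.15,0,0]],[[0.13,0.57,0.41],[-0.18,0,0]],[[0.13,0.62,0.45],[-0.18,0,0]]])

```text
time_s: 25.25
tcp_pos: [0.462, -0.1618, 0.1006]
eef_rot: [20.6, 89.9, 98.9]
contact_force: [0.7, -1.0, -1.6]
gripper_width: 0.0188
```

```bash
python3 - <<'E'
from plant import r
from h import *
s=r.get_state();print(s["tcp_pos"],psi_of(Rst(s)))
plan(s,[(.4629,-.1604,.0571,167.9)])
E
```

```text
[ 0.46198638 -0.16175503  0.10063404] 168.35650463763307
[0.29, -0.004, 0.01] [0.01, 0.002, -0.001]
```

send_rows(plan=[[[0.1,0,0.01],[0.01,0,0]],[[0.2,0,0.01],[0.01,0,0]],[[0.29,0,0.01],[0.01,0,0]],[[0.29,0,0.01],[0.01,0,0]],[[0.29,0,0.01],[0.01,0,0]]])

```text
time_s: 25.75
tcp_pos: [0.4627, -0.1605, 0.0576]
eef_rot: [24.7, 89.9, 102.6]
contact_force: [0.6, 0.7, -0.6]
gripper_width: 0.0186
```

```bash
python3 - <<'E'
from plant import r
from h import *
import pickle
P=shoot(r);s=r.get_state();pickle.dump(P,open("p4.pkl","wb"));p=s["tcp_pos"];psi=psi_of(Rst(s));print(p.tolist(),psi,s["contact_force"])
a=np.radians(psi-90);M=rim();S=xcyl(.03,.192,.005)
for n in ("top","scene"):
    fb=np.clip((gray(P[n])-100)/100,0,1)
    f=lambda q:-fillscore(P[n],fb,place(q,S,.092))
    b=best(f,[p[0]+.012*np.cos(a),p[1]+.012*np.sin(a),a],(.006,.006,.03));q=b.x
    g=gray(P[n])
    def fr(q):
        return 2*samp(g,proj(P[n],place(q,M))).mean()-samp(g,proj(P[n],place(q,M*[.88,.88,1]))).mean()-np.minimum(samp(g,proj(P[n],place(q,M*[1.12,1.12,1]))),90).mean()
    bb=min([best(fr,[x,.1353,-.23],(.004,.004,.03)) for x in(.53,.534)],key=lambda t:t.fun).x
    loc=lambda d:(R2(-bb[2])@(q[:2]+d*np.array([np.cos(q[2]),np.sin(q[2])])-bb[:2])*1000).round(1)
    tl=lambda d:(R2(-a)@(q[:2]-p[:2])*1000).round(1)
    print(n,"rod",q.round(4),np.degrees(q[2]).round(2),b.fun.round(3),"box",bb.round(4),"neck rel tcp (axial,lat) mm",tl(0),"tip in box mm",loc(.192),"yaw rel box y",np.degrees(q[2]-bb[2]-np.pi/2).round(2))
a1=overlay(P["top"],[],(150,130,300,230),4);b1=overlay(P["scene"],[],(220,165,370,235),4)
cv2.imwrite("pics/s8.png",np.vstack([a1[:310],b1]))
E
```

```text
[0.4630990817834927, -0.16040639275998114, 0.05800629099508715] 167.89631055965683 [ 0.1155076  -0.36952827 -0.94366469]
top rod [ 0.4633 -0.1425  1.3576] 77.79 -0.078 box [ 0.5346  0.1356 -0.2251] neck rel tcp (axial,lat) mm [17.5  3.6] tip in box mm [ -9.7 -95. ] yaw rel box y 0.68
scene rod [ 0.4537 -0.1658  1.3174] 75.48 -0.36 box [ 0.5302  0.134  -0.2404] neck rel tcp (axial,lat) mm [-7.2  8.1] tip in box mm [  -0.5 -117.4] yaw rel box y -0.75
```

View pics/s8.png

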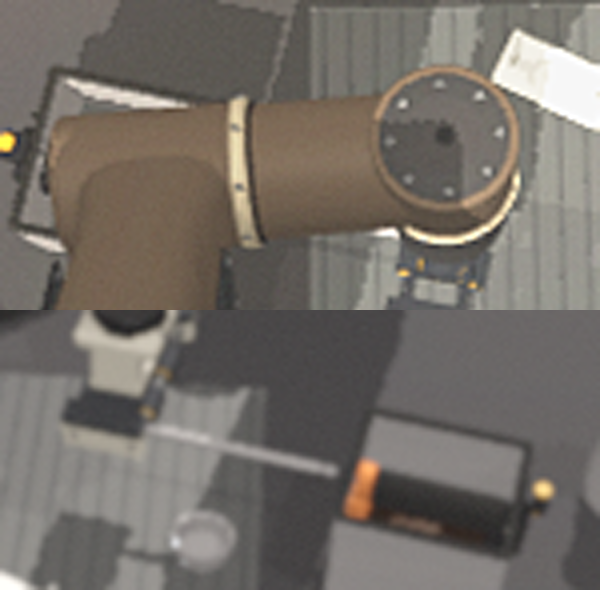

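The scene view shows the rod level, its tip at crop (338,472), just short of the box; the arm hides it in the top view. I'll refine the tip from the scene view.

```bash
python3 - <<'E'
from h import *
import pickle
P=pickle.load(open("p4.pkl","rb"));p=np.array([.4631,-.1604,.058]);a=np.radians(77.9);n="scene";g=gray(P[n])
u=np.array([np.cos(a),np.sin(a)])
# ridge rows per column
cols=np.arange(268,303,3);pts=[]
for c in cols:
    r0=int(np.interp(c,[257.5,304.5],[195,205.5]));w=g[r0-5:r0+6,c];base=np.linspace(np.median(w[:3]),np.median(w[-3:]),11);w=np.clip(w-base-8,0,None);pts.append((c,(w*np.arange(r0-5,r0+6)).sum()/w.sum()))
pts=np.array(pts)
K=P[n]["mtx"];T=P[n]["pose"]
def ray(uv,z):
    d=T[:3,:3]@np.linalg.inv(K)@[uv[0],uv[1],1];return T[:3,3]+d*(z-T[2,3])/d[2]
W=np.array([ray(q,.094) for q in pts])[:,:2]   # bright ridge sits a little above the axis
k=np.polyfit(W[:,1],W[:,0],1);print("scene rod yaw",90-np.degrees(np.arctan(k[0])),"resid mm",(W[:,0]-np.polyval(k,W[:,1])).std()*1e3)
for d in (.1,.15,.2):
    t=p[:2]+u*d;print("d",d,"scene-x minus TCP-line x (mm)",(np.polyval(k,t[1])-t[0])*1e3)
e=g[200:212,296:312].astype(int);print(e)
E
```

```text
scene rod yaw 75.76008491614705 resid mm 0.8151329925760228
d 0.1 scene-x minus TCP-line x (mm) -1.298905850980081
d 0.15 scene-x minus TCP-line x (mm) 0.627271524603179
d 0.2 scene-x minus TCP-line x (mm) 2.5534489001864946
[[ 73  71  72  71  72  73  74  72  72  73  71  71  70  73  91 120]
 [ 91  84  79  75  74  72  73  72  72  75  74  68  68  74 104 128]
 [133 124 115 103  89  82  81  75  73  73  74  67  67  86 129 151]
 [161 157 152 141 126 116 112 100  82  74  70  65  68 106 155 180]
 [145 151 157 153 146 144 146 131 102  75  67  63  75 122 170 193]
 [100 113 124 125 129 141 148 137 106  73  62  63  88 131 168 187]
 [ 71  76  79  82  87 102 115 109  88  68  63  68  97 136 161 172]
 [ 66  65  67  64  67  73  79  77  68  62  60  72 108 136 154 159]
 [ 65  67  67  67  66  68  67  69  65  61  60  83 122 140 144 146]
 [ 67  69  71  67  69  64  68  67  64  64  67  97 135 143 139 136]
 [ 68  65  66  69  69  68  68  68  63  60  76 112 134 135 128 126]
 [ 71  68  68  67  67  69  68  67  66  64  90 128 140 131 126 118]]
```

```bash
python3 - <<'E'
from h import *
import pickle
P=pickle.load(open("p4.pkl","rb"));p=np.array([.4631,-.1604,.058]);n="scene";g=gray(P[n])
S0=xcyl(.06,.192,.005)
# optimise over lateral, axial, yaw fixed, pitch with z at neck fixed
fb=np.clip((g-85)/80,0,1)
def X(l,d,dy,pi):
    a=np.radians(77.9+dy);R=Ro.from_euler("ZY",[a,-np.radians(pi)]).as_matrix()
    u=np.array([np.cos(np.radians(77.9)),np.sin(np.radians(77.9)),0]);v=np.array([-u[1],u[0],0])
    return S0@R.T+np.r_[p[:2],.093]+u*d+v*l
for dy,pi in ((0,0),(0,-1),(0,-2),(0,-3),(-1,0),(-2,0),(-1,-1)):
    bb=None
    for l0 in(-.003,0,.003):
        b=minimize(lambda q:-fillscore(P[n],fb,X(q[0],q[1],dy,pi)),[l0,.012],method="Nelder-Mead",options=dict(initial_simplex=[[l0,.012],[l0+.003,.012],[l0,.02]]))
        if bb is None or b.fun<bb.fun: bb=b
    print(dy,pi,(bb.x*1e3).round(1),bb.fun.round(3))
P3=pickle.load(open("p3.pkl","rb"));p=np.array([.5899,-.3539,.111])
E
```

```text
0 0 [ 0.8 15.8] -0.51
0 -1 [ 2.9 15.3] -0.516
0 -2 [ 5.3 14.7] -0.517
0 -3 [ 7.3 14.2] -0.513
-1 0 [ 3.1 15.9] -0.515
-2 0 [ 5.4 15.3] -0.515
-1 -1 [ 5.2 15. ] -0.516
```

```bash
python3 - <<'E'
from plant import r
from h import *
s=r.get_state();T=Rdown(167.9)@Ro.from_rotvec([0,-np.radians(.6),0]).as_matrix()
plan(s,[(.4669,-.1613,.0568,T)])
E
```

```text
[0.008, -0.026, -0.001] [-0.0, -0.011, 0.001]
```

send_rows(plan=[[[0.01,-0.025,0],[0,-0.012,0]],[[0.01,-0.025,0],[0,-0.012,0]],[[0.01,-0.025,0.03],[0,-0.012,0]],[[0.01,-0.025,0.06],[0,-0.012,0]],[[0.01,-0.025,0.09],[0,-0.012,0]]])

```text
time_s: 26.35
tcp_pos: [0.4696, -0.1476, 0.0566]
eef_rot: [-3.7, 89.4, 74.2]
contact_force: [0.3, 0.5, -0.8]
gripper_width: 0.0188
```

send_rows(plan=[[[0,0,0.01],[0,0,0]],[[0,0,0.02],[0,0,0]],[[0,0,0.03],[0,0,0]],[[0,0,0.04],[0,0,0]],[[0,0,0.04],[0,0,0]]])

```text
time_s: 26.85
tcp_pos: [0.471, -0.1415, 0.0567]
eef_rot: [-4.3, 89.4, 73.6]
contact_force: [-0.4, 0.3, -1.5]
gripper_width: 0.0184
```

send_rows(plan=[[[0,0,0.01],[0,0,0]],[[0,0,0.02],[0,0,0]],[[0,0,0.03],[0,0,0]],[[0,0,0.03],[0,0,0]],[[0,0,0.03],[0,0,0]]])

```text
time_s: 27.35
tcp_pos: [0.472, -0.1371, 0.0567]
eef_rot: [-4.8, 89.4, 73.1]
contact_force: [0.5, 0.9, -1.8]
gripper_width: 0.0185
```

send_rows(plan=[[[0,0,0.01],[0,0,0]],[[0,0,0.02],[0,0,0]],[[0,0,0.02],[0,0,0]],[[0,0,0.02],[0,0,0]],[[0,0,0.02],[0,0,0]]])

```text
time_s: 27.85
tcp_pos: [0.4726, -0.1341, 0.0568]
eef_rot: [-4.9, 89.3, 73.0]
contact_force: [-0.1, -0.3, -2.0]
gripper_width: 0.0187
```

send_rows(plan=[[[0,0,0.01],[0,0,0]],[[0,0,0.02],[0,0,0]],[[0,0,0.03],[0,0,0]],[[0,0,0.03],[0,0,0]],[[0,0,0.03],[0,0,0]]])

```text
time_s: 28.35
tcp_pos: [0.4735, -0.1296, 0.0568]
eef_rot: [-4.1, 89.4, 73.8]
contact_force: [0.6, 1.1, 0.3]
gripper_width: 0.0185
```

```bash
python3 - <<'E'
from plant import r
from h import *
s=r.get_state();print(s["tcp_pos"],psi_of(Rst(s)),s["contact_force"],s["moment"])
p=r.capture("scene");g=gray(p).astype(int)
print(g[200:214,294:316])
E
```

```text
[ 0.4734962  -0.12964985  0.05678316] 167.9183269729171 [0.5842707  1.09686531 0.290184  ] [-0.05558301  0.0116621  -0.01539153]
[[ 71  74  73  73  71  73  73  73  75  72  74  74  75  71  70  71  91 118
  135 138 136 137]
 [ 87  81  75  74  73  72  73  73  72  72  72  73  73  68  66  75 102 128
  138 137 138 138]
 [125 116 105  94  89  83  78  73  72  72  72  72  72  68  67  89 128 153
  155 149 141 137]
 [157 151 144 137 132 124 111  98  87  85  80  75  72  67  67 106 156 181
  181 172 149 134]
 [150 156 157 160 161 156 147 138 133 125 113  97  79  64  73 122 170 193
  196 181 148 117]
 [110 125 134 140 147 153 157 159 159 153 144 131 102  74  84 131 170 186
  190 169 120  84]
 [ 74  82  87  95 103 116 127 138 145 147 149 140 115  82 101 138 160 172
  172 145  93  62]
 [ 67  66  68  69  70  76  83  92 100 111 118 113  92  79 110 140 153 159
  150 117  72  54]
 [ 66  63  68  67  68  66  70  67  70  75  77  76  69  83 121 142 146 146
  129  94  61  51]
 [ 68  69  69  69  68  68  66  65  67  67  67  60  68  99 134 143 139 135
  115  79  51  49]
 [ 68  66  65  66  68  68  65  68  66  67  63  64  71 105 134 136 130 125
  104  66  46  46]
 [ 66  69  69  67  67  69  67  69  65  69  64  63  83 111 129 130 126 119
   94  57  42  46]
 [ 68  67  67  69  68  69  68  67  67  69  63  71  98 126 137 138 136 122
   91  56  44  44]
 [ 66  69  67  68  67  68  69  67  66  68  66  75 105 130 141 144 141 130
   99  62  42  45]]
```

send_rows(plan=[[[0,0,0.02],[0,0,0]],[[0,0,0.04],[0,0,0]],[[0,0,0.06],[0,0,0]],[[0,0,0.08],[0,0,0]],[[0,0,0.08],[0,0,0]]])

```text
time_s: 28.9
tcp_pos: [0.4763, -0.1175, 0.057]
eef_rot: [-6.0, 89.3, 71.9]
contact_force: [1.5, 0.8, -0.7]
gripper_width: 0.0184
```

send_rows(plan=[[[0,0,0.03],[0,0,0]],[[0,0,0.06],[0,0,0]],[[0,0,0.1],[0,0,0]],[[0,0,0.14],[0,0,0]],[[0,0,0.15],[0,0,0]]])

```text
time_s: 29.4
tcp_pos: [0.4813, -0.0948, 0.0573]
eef_rot: [-6.9, 89.3, 71.1]
contact_force: [1.1, -0.7, -1.2]
gripper_width: 0.0186
```

send_rows(plan=[[[0,0,0.05],[0,0,0]],[[0,0,0.1],[0,0,0]],[[0,0,0.16],[0,0,0]],[[0.003,0,0.22],[0,0,0]],[[0.003,0,0.25],[0,0,0]]])

```text
time_s: 29.9
tcp_pos: [0.4894, -0.0572, 0.0573]
eef_rot: [-7.9, 89.3, 70.1]
contact_force: [0.9, -0.6, -0.6]
gripper_width: 0.0182
```

```bash
cat >> h.py <<'E'
BOX=np.array([.5321,.1356]);BY=-.2297
def inbox(s,d=.015):
    R=Rst(s);p=s["tcp_pos"];f=lambda e:(R2(-BY)@((p+e*R[:,2])[:2]-BOX)*1e3).round(1)
    print("t",s["time_s"],"tcp box",f(0),"at entry-x: tip box",f(d+.192),"z",p[2].round(4),"yaw rel",round(psi_of(R)-166.84,2),"pitch",np.degrees(R[2,2]).round(2),"F",s["contact_force"].round(1),"M",s["moment"].round(2),"w",round(s["gripper_width"],4))
E
python3 - <<'E'
from plant import r
from h import *
inbox(r.get_state())
E
```

```text
t 29.9 tcp box [   2.3 -197.4] at entry-x: tip box [-1.9  9.5] z 0.0573 yaw rel 1.18 pitch 0.66 F [ 0.9 -0.6 -0.6] M [-0.32 -0.29 -0.13] w 0.0182
```

send_rows(plan=[[[0,0,0.06],[0,0,0]],[[0.001,0,0.14],[0,0,0]],[[0.002,0,0.22],[0,0,0]],[[0.003,0,0.3],[0,0,0]],[[0.003,0,0.34],[0,0,0]]])

```text
time_s: 30.4
tcp_pos: [0.5005, -0.006, 0.0575]
eef_rot: [-9.3, 89.3, 68.8]
contact_force: [1.9, -1.4, -0.4]
gripper_width: 0.0187
```

send_rows(plan=[[[0,0,0.02],[0,0,0]],[[0,0,0.04],[0,0,0]],[[0,0,0.06],[0,0,0]],[[0,0,0.07],[0,0,0]],[[0,0,0.07],[0,0,0]]])

```text
time_s: 30.9
tcp_pos: [0.5027, 0.0044, 0.0576]
eef_rot: [-9.6, 89.3, 68.4]
contact_force: [0.5, 0.2, -1.5]
gripper_width: 0.0188
```

```bash
python3 - <<'E'
from plant import r
from h import *
inbox(r.get_state())
E
```

```text
t 30.9 tcp box [   1.3 -134.4] at entry-x: tip box [-3.2 72.5] z 0.0576 yaw rel 1.22 pitch 0.68 F [ 0.5  0.2 -1.5] M [ 0.07 -0.5  -0.11] w 0.0188
```

send_rows(plan=[[[0,0,0.01],[0,0,0]],[[0,0,0.02],[0,0,0]],[[0,0,0.03],[0,0,0]],[[0,0,0.04],[0,0,0]],[[0,0,0.04],[0,0,0]]])

```text
time_s: 31.4
tcp_pos: [0.5041, 0.0105, 0.0577]
eef_rot: [-9.9, 89.3, 68.1]
contact_force: [1.6, -0.5, -1.3]
gripper_width: 0.0187
```

send_rows(plan=[[[0,0,0.01],[0,0,0]],[[0,0,0.02],[0,0,0]],[[0,0,0.02],[0,0,0]],[[0,0,0.02],[0,0,0]],[[0,0,0.02],[0,0,0]]])

```text
time_s: 31.9
tcp_pos: [0.5048, 0.0136, 0.0577]
eef_rot: [-10.3, 89.3, 67.8]
contact_force: [1.6, 0.2, -1.1]
gripper_width: 0.0187
```

send_rows(plan=[[[0,0,0.01],[0,0,0]],[[0,0,0.02],[0,0,0]],[[0,0,0.02],[0,0,0]],[[0,0,0.02],[0,0,0]],[[0,0,0.02],[0,0,0]]])

```text
time_s: 32.4
tcp_pos: [0.5054, 0.0167, 0.0578]
eef_rot: [-10.5, 89.3, 67.6]
contact_force: [2.0, 0.3, -1.6]
gripper_width: 0.0187
```

send_rows(plan=[[[0,0,0.01],[0,0,0]],[[0,0,0.02],[0,0,0]],[[0,0,0.02],[0,0,0]],[[0,0,0.02],[0,0,0]],[[0,0,0.02],[0,0,0]]])

```text
time_s: 32.9
tcp_pos: [0.5061, 0.0197, 0.0578]
eef_rot: [-10.9, 89.3, 67.2]
contact_force: [2.1, -0.8, -1.1]
gripper_width: 0.0189
```

send_rows(plan=[[[0,0,0.01],[0,0,0]],[[0,0,0.02],[0,0,0]],[[0,0,0.02],[0,0,0]],[[0,0,0.02],[0,0,0]],[[0,0,0.02],[0,0,0]]])

```text
time_s: 33.4
tcp_pos: [0.5068, 0.0228, 0.0579]
eef_rot: [-11.4, 89.2, 66.7]
contact_force: [2.1, 0.3, -1.7]
gripper_width: 0.0184
```

```bash
python3 - <<'E'
from plant import r
from h import *
inbox(r.get_state())
E
```

```text
t 33.4 tcp box [   1.1 -115.6] at entry-x: tip box [-3.4 91.3] z 0.0579 yaw rel 1.24 pitch 0.74 F [ 2.1  0.3 -1.7] M [-0.19 -0.72 -0.09] w 0.0184
```

send_rows(plan=[[[0.002,0,0.01],[0,0,0]],[[0.003,0,0.02],[0,0,0]],[[0.003,0,0.03],[0,0,0]],[[0.003,0,0.03],[0,0,0]],[[0.003,0,0.03],[0,0,0]]])

```text
time_s: 33.9
tcp_pos: [0.5078, 0.0273, 0.0575]
eef_rot: [-11.5, 89.2, 66.6]
contact_force: [1.0, -1.6, -0.7]
gripper_width: 0.0185
```

send_rows(plan=[[[0.002,0,0.01],[0,0,0]],[[0.002,0,0.02],[0,0,0]],[[0.002,0,0.03],[0,0,0]],[[0.002,0,0.03],[0,0,0]],[[0.002,0,0.03],[0,0,0]]])

```text
time_s: 34.4
tcp_pos: [0.5088, 0.0317, 0.0573]
eef_rot: [-11.9, 89.2, 66.2]
contact_force: [2.0, -2.9, -0.5]
gripper_width: 0.0185
```

```bash
python3 - <<'E'
from plant import r
from h import *
inbox(r.get_state())
E
```

```text
t 34.4 tcp box [   1.  -106.5] at entry-x: tip box [ -3.6 100.4] z 0.0573 yaw rel 1.25 pitch 0.75 F [ 2.  -2.9 -0.5] M [-1.06 -0.74 -0.1 ] w 0.0185
```

send_rows(plan=[[[0,0,0.01],[0,0,0]],[[0.001,0,0.02],[0,0,0]],[[0.001,0,0.02],[0,0,0]],[[0.001,0,0.02],[0,0,0]],[[0.001,0,0.02],[0,0,0]]])

```text
time_s: 34.9
tcp_pos: [0.5094, 0.0346, 0.0573]
eef_rot: [-12.2, 89.2, 65.9]
contact_force: [0.8, -3.5, 0.3]
gripper_width: 0.0186
```

send_rows(plan=[[[0,0,0.01],[0,0,0]],[[0.001,0,0.02],[0,0,0]],[[0.001,0,0.02],[0,0,0]],[[0.001,0,0.02],[0,0,0]],[[0.001,0,0.02],[0,0,0]]])

```text
time_s: 35.4
tcp_pos: [0.5102, 0.0378, 0.0572]
eef_rot: [-12.7, 89.2, 65.4]
contact_force: [2.2, -1.4, -0.8]
gripper_width: 0.0183
```

```bash
python3 - <<'E'
from plant import r
from h import *
inbox(r.get_state())
E
```

```text
t 35.4 tcp box [   0.9 -100.2] at entry-x: tip box [ -3.6 106.7] z 0.0572 yaw rel 1.25 pitch 0.77 F [ 2.2 -1.4 -0.8] M [-0.57 -0.65 -0.12] w 0.0183
```

send_rows(plan=[[[0,0,0.01],[0,0,0]],[[0,0,0.02],[0,0,0]],[[0,0,0.02],[0,0,0]],[[0,0,0.02],[0,0,0]],[[0,0,0.02],[0,0,0]]])

```text
time_s: 35.9
tcp_pos: [0.5109, 0.0411, 0.0572]
eef_rot: [-13.0, 89.2, 65.1]
contact_force: [1.1, -0.2, 0.1]
gripper_width: 0.0185
```

send_rows(plan=[[[0,0,0.01],[0,0,0]],[[0,0,0.01],[0,0,0]],[[0,0,0.01],[0,0,0]],[[0,0,0.01],[0,0,0]],[[0,0,0.01],[0,0,0]]])

```text
time_s: 36.4
tcp_pos: [0.5108, 0.0412, 0.0572]
eef_rot: [-12.1, 89.3, 66.0]
contact_force: [3.2, -8.1, -0.0]
gripper_width: 0.0185
```

```bash
python3 - <<'E'
from plant import r
from h import *
inbox(r.get_state())
E
```

```text
t 36.4 tcp box [  0.8 -96.8] at entry-x: tip box [ -3.8 110.2] z 0.0572 yaw rel 1.25 pitch 0.68 F [ 3.2 -8.1 -0. ] M [-3.05 -1.11 -0.09] w 0.0185
```

send_rows(plan=[[[0,0,0.01],[0,0,0]],[[0,0,0.02],[0,0,0]],[[0,0,0.02],[0,0,0]],[[0,0,0.02],[0,0,0]],[[0,0,0.02],[0,0,0]]])

```text
time_s: 36.9
tcp_pos: [0.5107, 0.0412, 0.0572]
eef_rot: [-10.6, 89.5, 67.5]
contact_force: [4.8, -17.3, 0.6]
gripper_width: 0.0187
```

```bash
python3 - <<'E'
from plant import r
from h import *
import pickle
inbox(r.get_state());P=shoot(r);pickle.dump(P,open("p5.pkl","wb"))
P0=pickle.load(open("p0.pkl","rb"))
for n,(u,v) in dict(top=(152,166),scene=(355,210)).items():
  for Q in (P0,P):
    c=Q[n]["color"].astype(int);w=np.clip(c[...,0]-c[...,2]-60,0,None)[v-5:v+6,u-5:u+6].astype(float)
    print("catch",n,(w*np.arange(u-5,u+6)[None]).sum()/w.sum(),(w*np.arange(v-5,v+6)[:,None]).sum()/w.sum(),w.sum())
E
```

```text
t 36.9 tcp box [  0.7 -96.8] at entry-x: tip box [ -3.8 110.2] z 0.0572 yaw rel 1.25 pitch 0.44 F [  4.8 -17.3   0.6] M [-6.14 -1.79 -0.1 ] w 0.0187
catch top 151.0159817351598 165.07001522070016 1314.0
catch top 153.0 165.2 5.0
catch scene 355.16279069767444 209.73643410852713 129.0
catch scene 355.3503937007874 209.54133858267716 508.0
```

send_rows(plan=[[[0,0,0],[0,0,0]],[[0,0,0],[0,0,0]],[[0,0,0],[0,0,0]],[[0,0,0],[0,0,0]],[[0,0,0],[0,0,0]]], jaw=0)

```text
time_s: 37.5
tcp_pos: [0.5107, 0.0416, 0.0572]
eef_rot: [-9.7, 89.5, 68.4]
contact_force: [-0.0, -0.6, 0.3]
gripper_width: 0.0432
```

send_rows(plan=[[[-0.1,0,0],[0,0,0]],[[-0.3,0,0],[0,0,0]],[[-0.6,0,0],[0,0,0]],[[-0.9,0,0],[0,0,0]],[[-1,0,0],[0,0,0]]])

```text
time_s: 38.0
tcp_pos: [0.5123, 0.0411, 0.2122]
eef_rot: [-34.2, 89.2, 44.0]
contact_force: [0.2, 0.8, -0.0]
gripper_width: 0.0439
```

send_rows(plan=[[[0,0,-0.3],[0,0,0]],[[0,0,-0.6],[0,0,0]],[[0,0,-0.9],[0,0,0]],[[0,0,-1],[0,0,0]],[[0,0,-1],[0,0,0]]])

```text
time_s: 38.5
tcp_pos: [0.4809, -0.1073, 0.2106]
eef_rot: [-33.9, 89.2, 44.1]
contact_force: [0.7, 1.2, -0.4]
gripper_width: 0.044
```

send_rows(plan=[[[0,0,-0.3],[0,0,0]],[[0,0,-0.6],[0,0,0]],[[0,0,-0.9],[0,0,0]],[[0,0,-1],[0,0,0]],[[0,0,-1],[0,0,0]]])

```text
time_s: 39.0
tcp_pos: [0.4495, -0.255, 0.2085]
eef_rot: [-31.5, 89.2, 46.4]
contact_force: [-0.4, 0.6, 0.6]
gripper_width: 0.044
```

```bash
python3 - <<'E'
from plant import r
from h import *
import pickle
inbox(r.get_state());P=shoot(r);pickle.dump(P,open("p6.pkl","wb"))
P0=pickle.load(open("p0.pkl","rb"))
for n,(u,v) in dict(top=(151,165),scene=(355,210)).items():
  for Q in (P0,P):
    c=Q[n]["color"].astype(int);w=np.clip(c[...,0]-c[...,2]-30,0,None)[v-4:v+5,u-4:u+5].astype(float)
    print("catch",n,(w*np.arange(u-4,u+5)[None]).sum()/w.sum(),(w*np.arange(v-4,v+5)[:,None]).sum()/w.sum(),w.sum())
a=overlay(P["top"],[],(140,130,240,200),6);b=overlay(P["scene"],[],(290,175,390,245),6)
cv2.imwrite("pics/s9.png",cv2.resize(np.vstack([a[:,:],b[:,:]]),None,fx=.7,fy=.7,interpolation=cv2.INTER_AREA))
E
```

```text
t 39.0 tcp box [   8.5 -399.2] at entry-x: tip box [   4.7 -192.2] z 0.2085 yaw rel 1.05 pitch 0.65 F [-0.4  0.6  0.6] M [ 0.12 -0.02 -0.05] w 0.044
catch top 151.00980898296334 165.0500774393392 1937.0
catch top 150.97549216552832 165.04580152671755 2489.0
catch scene 355.21763602251406 209.71294559099437 533.0
catch scene 355.3353552859619 209.52859618717505 1154.0
```

View pics/s9.png

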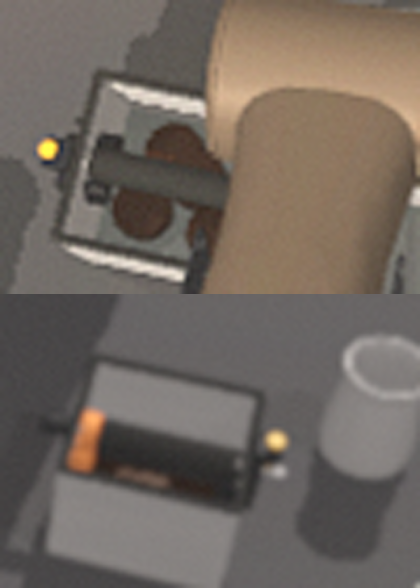

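```bash
python3 - <<'E'
from h import *
import pickle
v,u=210,355
for k in (0,1,2,3,4,5,6):
    p=pickle.load(open(f"p{k}.pkl","rb"))["scene"];c=p["color"].astype(int);w=np.clip(c[...,0]-c[...,2]-30,0,None)[v-4:v+5,u-4:u+5].astype(float)
    print(k,(w*np.arange(u-4,u+5)[None]).sum()/w.sum(),(w*np.arange(v-4,v+5)[:,None]).sum()/w.sum(),w.sum())
P=pickle.load(open("p6.pkl","rb"));p=P["scene"];f=np.clip((62-gray(p))/25,0,1)
K=xcyl(-.03,0,.01)
print("entry px",proj(p,place([.5302,.135,-.2306],[[0,-.08,.092],[0,-.11,.092]])).round(1))
print(gray(p)[200:214,290:312].astype(int))
E
```

```text
0 355.21763602251406 209.71294559099437 533.0
1 355.3356401384083 209.53200692041523 1156.0
2 355.3304572907679 209.53839516824848 1159.0
3 355.3301393728223 209.5287456445993 1148.0
4 355.32380952380953 209.53160173160174 1155.0
5 355.3247200689061 209.52713178294573 1161.0
6 355.3353552859619 209.52859618717505 1154.0
entry px [[307.2 206.1]
 [299.6 204.4]]
[[ 73  72  72  71  72  70  68  73  72  71  69  72  72  71  72  73  81  87
   83  72  89 117]
 [ 73  73  73  70  70  72  72  71  71  71  70  69  72  72  71  78  86  86
   73  73 103 126]
 [ 73  70  71  71  71  70  72  70  72  71  70  69  67  68  71  75  86  82
   70  87 125 149]
 [ 71  71  72  69  68  66  67  64  68  69  68  68  72  74  74  77  81  77
   71 108 157 177]
 [ 72  73  71  69  68  64  63  65  65  61  59  65  71  77  75  74  73  67
   79 126 172 191]
 [ 71  72  74  71  67  67  65  66  66  60  55  55  61  63  66  65  66  63
   92 137 170 185]
 [ 74  71  70  70  66  65  63  67  65  55  52  48  50  53  53  55  57  69
  103 144 164 172]
 [ 72  72  71  68  69  67  66  66  64  58  54  50  47  50  51  46  55  75
  113 142 154 157]
 [ 73  72  70  65  69  63  67  67  64  63  60  60  58  64  65  58  59  82
  123 139 143 144]
 [ 71  71  68  65  65  66  65  66  65  67  65  66  70  79  79  69  66  95
  133 139 135 135]
 [ 72  70  69  68  67  66  67  66  66  66  65  69  73  86  82  72  72 104
  130 133 127 123]
 [ 70  70  68  65  66  66  67  65  65  67  65  68  82  91  85  74  80 108
  127 128 124 121]
 [ 70  68  64  67  67  66  67  66  69  66  67  75  87  90  81  71  95 122
  134 136 133 124]
 [ 69  68  66  66  65  66  67  67  65  68  68  84  91  90  78  76 105 129
  139 143 141 127]]
```

The catch's height matches the pictures from before insertion to within 0.02 px, and the knob sits against the wall. Handing in.

```bash
python3 -c "
from plant import r
print(r.close_job())"
```

```text
the job is handed in; nothing more can be done
None
```

The bar is back in the box: the sleeve lies in both saddles, the rod is threaded through and pressed home, and the job is handed in (no verdict is given). The arm's last reading was at 39.0 s, inside the 61 s limit.

**What I did**
- I laid the sleeve in the saddles foot down, with its collar at the orange wall.
- I held the rod by its knob and threaded it in, yawed about 1.2° towards the off-centre guide. The catch's stem had shown the guide to be about 3 mm off. No search for the guide was needed.
- I pressed it to a firm stop at about 17 N, let go and withdrew.

**Last checks**
- The catch's knob is within 0.02 px of where it stood before the rod went in, so it reads as dropped into the groove.
- The scene picture shows the rod's knob against the entry wall, the tip past the catch, and the sleeve in its saddles.
- The gripper is open and clear of everything. I gave no command near the other things on the counter, but did not measure them again afterwards.

**What failed or disagreed**
- The real grasp point is about 39 mm higher than the reported TCP. Because of this, and once from lifting before the fingers had closed, the first two sleeve grasps closed on nothing. I found the offset by touching the mat and corrected for it.
- The two cameras disagreed by 2 to 5 mm on some positions.
- The arm hid the rod from the top camera during the entry, so there I went by the scene camera and by feel.

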